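# Change the coupons in the hold-down welding jig

## Robot

A 6-joint arm with a two-finger parallel gripper is mounted at the origin on the work surface. World frame = base frame: x ahead of the robot, y to its left, z up, the work surface at z = 0. Lengths are in mm, angles in rad, forces in N, time in s.
With the tool pointing down it reaches from about 300 to 775 mm from the base axis. Payload 14.6 kg.
Tool frame: the origin (TCP) lies midway between the tips of the shut fingers; the grasp point (between the pads) lies pinch_z behind it (pinch_z is the distance from the TCP to the grasp point, in mm); z points along the fingers, y is the line along which they close (so a half turn about z gives the same grasp; the last joint's range is limited). The gripper opens to 85 mm and grips with 20 to 120 N. Pads are 22 mm wide; open, the fingers measure 114 mm over their backs; the gripper's body (76 mm by 85 mm) begins 54 mm behind the grasp point. The pads swing forward as they close: fully open they stand 13 mm farther back than shut.
Start: joints at [1.261, 0.3, 1.521, -0, 1.321, -0.067], TCP at [132.23, 533.858, 231.281] pointing down, gripper open.
Joint ranges: [-3.03, 3.03], [-0.79, 2.21], [0.23, 2.52], [-1.04, 4.18], [0, 3.07], [-2.55, 2.55]. Speed limits (rad/s): [2.22, 2.22, 2.57, 3.14, 3.14, 3.14].

## Interface

Orientations are given as a 3x3 rotation matrix whose columns are the frame's x, y, z axes.
In Python, from workcell import * gives the robot as it stands.
- The arm moves only by the tool jog_arm, never from a script. Its argument "rows" is text: rows parted by semicolons, each of 7 numbers parted by spaces: the shift along the tool's x, y, z as a fraction of full scale, then the turn, a rotation vector about the tool's x, y, z as a fraction of full scale, then the closure, from 0 (fully open) to 1 (shut). In form: tx ty tz wx wy wz hand; .... A call has 1 to 5 rows; each row shifts and turns the commanded pose from where the row before left it, along the tool's axes as they then stand; what a row does not reach is not made up. Full scale, the value 1, is 25 cm for a shift and 45 degrees for a turn. A row lasts 1/10 s, in which the tool goes at most 50 mm and 8.59 degrees, less where a joint would pass 70% of its speed; a pose out of reach is approached as far as the arm can. A call with a number of a shift or a turn outside -1 to 1 is refused whole. A call with a gripper value outside its range is refused whole. The fingers move at their own pace and stop on an object; "force" is the grip in N (left out, the last holds). Time passes only in rows, so rows that do not move let the fingers close. It gives the time, the measured TCP pose, the force, the opening and the grip force at its end, in the units of the state.
- observe(): the state, without advancing time (a new reading comes with each control period).
- camera(name): name is "side" or "top" or "wrist"; returns a dict with "image" (420x560x3 uint8, red, green, blue), "vertical_fov" (degrees; the focal length in pixels is half the picture's height over the tangent of half this angle, whatever the lens; pixels are square), "cx", "cy" (the principal point, pixels), "k1" (the pictures are not rectified: a ray, as slopes to the right and down, at radius r is drawn at 1 + k1 r^2 times it, then the intrinsics apply), "world_from_camera" (4x4, takes a point from camera to world coordinates); the wrist camera has in their place "T_tool_cam" (4x4, takes a point from camera to tool coordinates, whose origin is the TCP and whose axes are the flange's). Camera axes: x right, y down, z forward; pixel columns grow to the right and rows downward; lengths in mm; the calibration is good to about 2 mm. A picture is of the moment at which its call begins: read the wrist's pose just before it. There is no depth.
- close_job(): hands the job in; it is judged then, once.
The state is a dict: "time_s": time; "q": joint angles; "qd": joint speeds; "joint_efforts": joint torques, N m; "tcp_pos": TCP position; "ee_rot": TCP orientation; "ft_force": force on the tool from outside, world axes, zero at the start; "wrist_torque": the same for the moment, N m; "width": opening from 0.0 (shut) to 1.0 (fully open); "finger_force": force on a finger pad.
Only numpy, scipy, OpenCV 4.12 (cv2) and the standard library are available. Lean on these libraries where they do the work, as an engineer would, in place of code of your own. Each camera call takes 0.05 s, during which the arm holds its last target. There are 200 camera calls.

## Task

Lift the clamp lever on the welding jig all the way to free the presser bar, draw out the welded coupons and put them in the steel tray, and slide every fresh blank from the cardboard sheet into a lane of its own under the bar, fully home against the rear stop. Then push the clamp lever all the way down to clamp the new batch. Leave the hammer, pliers and wire coil where they lie.

Things in the scene. Friction and masses are not known exactly. Their poses are not given: they have to be found in the camera images.
- jig: low welding jig bolted to the bench: aluminium base 150 (x) x 230 (y) x 20 mm, grey crossbeam, three lanes along x, 60 mm apart. Origin on the bench under it; +x points from the open front (robot side) to the rear stop. The base reaches from x = -85 to +65 mm. Coupons go in and out level, from the front only; one fully home touches the stop and stands out about 65 mm in front of the guides.
- backing (a point): point on top of the middle copper backing bar at its front end (jig x = -60, y = 0, z = 45 mm). Each lane has such a bar, 18 mm wide, top 45 mm above the bench, from here back to the stop face at x = +55 mm. In front of the guides the bars stand free, their undersides 13 mm above the base, so that fingers can straddle a coupon; neighbouring coupons are 28 mm apart.
- mouth (a point): mouth of the middle lane's slot (jig x = +2, y = 0, z = 45 mm). Fixed steel guide blocks, 51 mm high, leave a slot 34 mm wide from x = +15 mm to the stop; in front of that their noses are rounded (radius 13 mm between lanes, 8 mm outermost) and end at x = +2 mm (outermost +7 mm).
- beam (a point): top centre of the grey crossbeam, 98 mm above the bench (jig x = +27, y = 0; the beam spans x = +14 to +40, y = -110 to +110 mm). The steel presser bar hangs under it across all lanes (x = +20 to +34 mm); lever down it rests on the coupons' upper faces, 53 mm above the bench.
- lane0 (a point): the left-hand (+y) lane (jig y = +60 mm): point fixed to the jig where the centre of a coupon lies when it is fully home (jig x = -5 mm, 49 mm above the bench); axes as the jig's
- lane1 (a point): the middle lane (jig y = +0 mm): point fixed to the jig where the centre of a coupon lies when it is fully home (jig x = -5 mm, 49 mm above the bench); axes as the jig's
- lane2 (a point): the right-hand (-y) lane (jig y = -60 mm): point fixed to the jig where the centre of a coupon lies when it is fully home (jig x = -5 mm, 49 mm above the bench); axes as the jig's
- clamp_lever (a joint): the clamp lever on the right-hand (-y) end of the crossbeam, in rad: 0 = fully down, presser bar clamped (handle points forward, to jig -x, 15 degrees below level); 1.05 = fully up, bar lifted 10 mm clear of the coupons (handle 45 degrees above level). It turns about the jig's y axis at point lever_pivot, moves with about 4 to 6 N at the handle and stays where it is left.
- lever_grip (a point): point on the axis of the lever's round black handle (16 mm thick, 50 to 104 mm from the pivot), 80 mm from the pivot; room for a finger on both sides (the nearest coupon edge is 74 mm away in y)
- lever_pivot (a point): the pivot of the clamp lever, 87 mm above the bench, at jig x = +27, y = -150 mm (the lever's plane)
- sheet: paper-thin cardboard sheet 200 x 270 mm (x, y) on the bench, on which the fresh blanks lie roughly parallel to its x, about 70 mm apart along its y; left or right of the jig
- tray: open grey steel tray 200 (x) x 260 (y) x 28 mm fixed on the bench, walls and floor 4 mm; origin under its centre; on the other side of the jig from the sheet; empty at the start
- blank1: fresh coupon blank, plain dark steel strip 120 long (its x) x 32 wide (its y) x 8 mm thick (its z), 0.24 kg; origin at the centre of the solid. One of two or three; lies flat on the cardboard sheet at the start (None from the start: absent)
- blank2: fresh coupon blank, plain dark steel strip 120 long (its x) x 32 wide (its y) x 8 mm thick (its z), 0.24 kg; origin at the centre of the solid. One of two or three; lies flat on the cardboard sheet at the start (None from the start: absent)
- blank3: fresh coupon blank, plain dark steel strip 120 long (its x) x 32 wide (its y) x 8 mm thick (its z), 0.24 kg; origin at the centre of the solid. One of two or three; lies flat on the cardboard sheet at the start (None from the start: absent)
- welded1: welded coupon, steel strip 120 long (its x) x 32 wide (its y) x 8 mm thick (its z), 0.24 kg; origin at the centre of the solid; it has a light weld bead with brown heat tint along half of its upper face. One of two or three; sits in the left-hand lane of the jig under the presser bar at the start (None from the start: absent)
- welded2: welded coupon, steel strip 120 long (its x) x 32 wide (its y) x 8 mm thick (its z), 0.24 kg; origin at the centre of the solid; it has a light weld bead with brown heat tint along half of its upper face. One of two or three; sits in the middle lane of the jig under the presser bar at the start (None from the start: absent)
- welded3: welded coupon, steel strip 120 long (its x) x 32 wide (its y) x 8 mm thick (its z), 0.24 kg; origin at the centre of the solid; it has a light weld bead with brown heat tint along half of its upper face. One of two or three; sits in the right-hand lane of the jig under the presser bar at the start (None from the start: absent)
- hammer: bystander: hammer lying behind the jig
- coil: bystander: ring of wire, 176 mm across, behind the jig
- pliers: bystander: red-handled pliers behind the jig

How it is judged:
By the outcome, as a careful person would: the job done as asked, in the order asked, and still so for the second after the job is handed in, with the robot touching nothing.
Of blank1, blank2, blank3 only 2 to 3 are there at a start; the rules pass over those that are not, and their reading is None.
Of welded1, welded2, welded3 only 2 to 3 are there at a start; the rules pass over those that are not, and their reading is None.
At some moment in a run one of blank1, blank2, blank3 may be knocked a few centimetres aside while the robot is not near it.
Once in a run the grip may slacken for a moment while it holds something.
It also fails if it takes over 210 s, if anything falls off the work surface, if the arm or the gripper's body presses on something with over 40 N, if the wrist force passes 120 N, or if a joint passes its speed limit or range.

## Working session

There is one attempt and no reset: what is moved stays moved. The work goes in short steps, Python scripts to look and compute and a tool call to move; the robot and the scene stay as the last step left them, time stands still between calls to the robot, and variables do not carry over. Pictures are saved under pics/ and viewed, at most 14 in all, crops included, and the job is handed in when it is done.

Besides the shell and the picture viewer there is one more tool, called after ">>>" as name(argument=value, ...) on one line, values as JSON. jog_arm: Moves the arm, as the interface text tells. Its arguments: {"type":"object","properties":{"rows":{"type":"string"},"force":{"type":"number"}},"required":["rows"]}

```bash
ls; mkdir -p pics
cat > h.py <<'E'
from workcell import *
import numpy as np, cv2
def snap(name,fn):
    s=observe(); c=camera(name); cv2.imwrite('pics/'+fn,cv2.cvtColor(np.asarray(c['image']),cv2.COLOR_RGB2BGR))
    if name=='wrist':
        T=np.eye(4);T[:3,:3]=s['ee_rot'];T[:3,3]=s['tcp_pos'];c['world_from_camera']=T@np.array(c['T_tool_cam'])
    np.save('pics/'+fn+'.npy',{k:v for k,v in c.items() if k!='image'},allow_pickle=True)
    return c
def load(fn): return np.load('pics/'+fn+'.npy',allow_pickle=True).item()
def K(c):
    f=210/np.tan(np.radians(c['vertical_fov'])/2)
    return np.array([[f,0,c['cx']],[0,f,c['cy']],[0,0,1.]]),np.array([c['k1'],0,0,0,0.])
def px2w(c,uv,z):
    k,d=K(c); p=cv2.undistortPoints(np.array(uv,float).reshape(-1,1,2),k,d,None,None,None).reshape(-1,2) if False else cv2.undistortPointsIter(np.array(uv,float).reshape(-1,1,2),k,d,np.eye(3),np.eye(3),(3,100,1e-10)).reshape(-1,2)
    W=np.array(c['world_from_camera']); r=np.c_[p,np.ones(len(p))]@W[:3,:3].T; o=W[:3,3]
    z=np.broadcast_to(z,len(p)); return o+r*((z-o[2])/r[:,2])[:,None]
def w2px(c,P):
    k,d=K(c); W=np.linalg.inv(np.array(c['world_from_camera'])); rv=cv2.Rodrigues(W[:3,:3])[0]
    return cv2.projectPoints(np.array(P,float).reshape(-1,1,3),rv,W[:3,3],k,d)[0].reshape(-1,2)
E
python3 - <<'E'
from h import *
s=observe(); print({k:np.round(v,3).tolist() for k,v in s.items()})
import workcell; print([n for n in dir(workcell) if not n.startswith('_')])
for n in ('top','side'):
    c=snap(n,n+'0.png'); print(n,c['vertical_fov'],c['cx'],c['cy'],c['k1'],np.round(c['world_from_camera'],3).tolist())
c=camera('wrist');print(np.round(c['T_tool_cam'],3).tolist(),c['vertical_fov'])
try: print(pinch_z)
except Exception as e: print(e)
E
```

```text
pics
{'time_s': 0.0, 'q': [1.261, 0.3, 1.522, -0.0, 1.321, -0.067], 'qd': [0.0, -0.001, -0.0, 0.0, -0.001, 0.001], 'joint_efforts': [-0.0, -54.352, -36.178, -0.0, 0.004, -0.0], 'tcp_pos': [132.172, 533.635, 230.721], 'ee_rot': [[-0.971, 0.24, -0.0], [0.24, 0.971, -0.001], [0.0, -0.001, -1.0]], 'ft_force': [0.774, -0.271, -0.709], 'wrist_torque': [-0.002, 0.003, -0.033], 'finger_force': 0.0, 'width': 0.996}
['MotionError', 'camera', 'close_job', 'observe', 'pinch_z']
top 51.290668990284324 285.8532197407481 214.44903916192942 -0.038612358955529606 [[0.025, -0.984, 0.174, 407.172], [-1.0, -0.028, -0.012, 4.48], [0.016, -0.174, -0.985, 1223.771], [0.0, 0.0, 0.0, 1.0]]
side 53.96176798257871 277.8310496965598 210.57533148138322 -0.03077795952729287 [[0.91, -0.252, 0.329, 234.633], [-0.414, -0.522, 0.746, -918.884], [-0.016, -0.815, -0.579, 781.048], [0.0, 0.0, 0.0, 1.0]]
[[-0.0, -0.947, -0.32, 82.615], [1.0, -0.0, 0.001, 0.198], [-0.001, -0.32, 0.947, -142.189], [0.0, 0.0, 0.0, 1.0]] 60.715039061085065
18.700000000000003
```

View pics/top0.png

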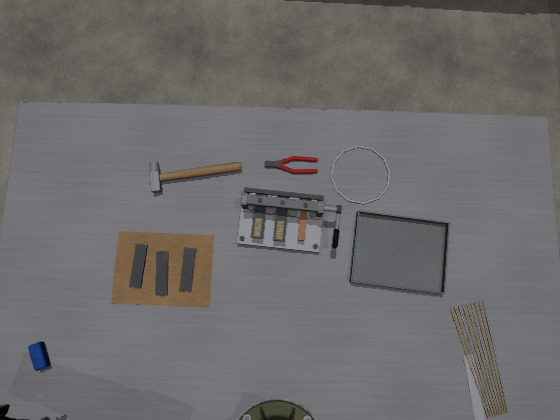

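View pics/side0.png

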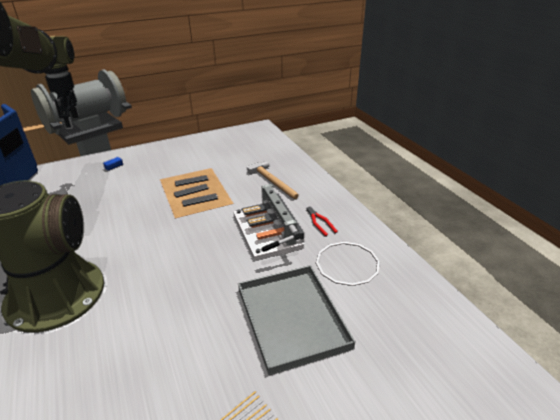

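Top view: the sheet is at the left (px 113–213, 233–305) with three blanks. The jig is around (280,222), with welded coupons in the left and middle lanes and bare copper in the right lane. The lever handle is near (336,236) and the tray spans 351–448, 213–293. The side view agrees.

Run:
```python
from h import *
c=load('top0.png')
def p(n,uv,z): print(n,np.round(px2w(c,uv,z),1).tolist())
p('sheet',[(118,233),(214,235),(211,306),(113,303)],0)
p('base corners',[(243,207),(321,252),(237,247)],20)
p('tray',[(357,213),(448,220),(444,294),(351,286)],28)
p('blanks',[(139,266),(162,273),(188,270)],8)
p('beam',[(284,202)],98)
p('lever',[(340,209),(335,246),(336,231)],[87,60,66])
```

```text
sheet [[557.3, 461.4, 0.0], [559.3, 190.4, 0.0], [363.3, 188.4, 0.0], [363.5, 458.1, 0.0]]
base corners [[638.0, 110.5, 20.0], [517.8, -109.6, 20.0], [525.3, 122.3, 20.0]]
tray [[628.4, -208.1, 28.0], [615.8, -464.6, 28.0], [411.0, -445.9, 28.0], [426.9, -191.4, 28.0]]
blanks [[466.3, 391.9, 8.0], [448.9, 326.9, 8.0], [459.2, 255.7, 8.0]]
beam [[639.4, -3.3, 98.0]]
lever [[627.0, -152.4, 87.0], [531.1, -143.1, 60.0], [570.8, -144.8, 66.0]]
```

>>> jog_arm(rows="0 0 0 0 0 -0.134 0; 0 0 0 0 0 -0.134 0; -0.109 -0.13 0 0 0 0 0; -0.109 -0.13 0 0 0 0 0; -0.109 -0.13 0 0 0 0 0")

```text
time_s: 0.65
tcp_pos: [211.2, 432.4, 231.0]
ee_rot: [[-1.0, 0.031, -0.0], [0.031, 1.0, -0.0], [0.0, -0.001, -1.0]]
ft_force: [1.5, 0.4, -0.3]
width: 1.004
finger_force: 0.0
```

>>> jog_arm(rows="-0.109 -0.13 0 0 0 0 0; -0.109 -0.13 0 0 0 0 0; -0.109 -0.13 0 0 0 0 0; -0.109 -0.13 0 0 0 0 0; -0.109 -0.13 0 0 0 0 0")

```text
time_s: 1.15
tcp_pos: [342.4, 265.4, 231.3]
ee_rot: [[-0.999, 0.032, 0.0], [0.032, 0.999, 0.0], [-0.0, 0.0, -1.0]]
ft_force: [0.1, 0.5, 0.3]
width: 0.998
finger_force: 0.0
```

>>> jog_arm(rows="-0.109 -0.13 0 0 0 0 0; -0.109 -0.13 0 0 0 0 0; -0.109 -0.13 0 0 0 0 0; -0.109 -0.13 0 0 0 0 0; -0.109 -0.13 0 0 0 0 0")

```text
time_s: 1.65
tcp_pos: [473.4, 98.5, 231.3]
ee_rot: [[-0.999, 0.032, -0.0], [0.032, 0.999, 0.0], [0.0, 0.0, -1.0]]
ft_force: [0.3, 0.9, -0.3]
width: 1.002
finger_force: 0.0
```

>>> jog_arm(rows="-0.109 -0.13 0 0 0 0 0; -0.109 -0.13 0 0 0 0 0; -0.109 -0.13 0 0 0 0 0; 0 0 0 0 0 0 0; 0 0 0 0 0 0 0")

```text
time_s: 2.15
tcp_pos: [551.1, -0.4, 230.6]
ee_rot: [[-0.999, 0.034, -0.001], [0.034, 0.999, 0.0], [0.001, 0.0, -1.0]]
ft_force: [-0.2, 0.0, 0.1]
width: 0.999
finger_force: 0.0
```

Run:
```python
from h import *
c=snap('wrist','w1.png'); s=observe(); print(s['time_s'],np.round(s['tcp_pos'],1),np.round(s['ee_rot'],4).tolist(),np.round(s['q'],3))
cv2.imwrite('pics/w1b.png',cv2.resize(cv2.imread('pics/w1.png'),(800,600),interpolation=cv2.INTER_CUBIC))
```

```text
2.2 [5.508e+02 3.000e-01 2.309e+02] [[-0.9995, 0.0325, -0.0009], [0.0325, 0.9995, 0.0002], [0.0009, 0.0002, -1.0]] [-0.066  0.303  1.518  0.     1.321 -1.604]
```

View pics/w1b.png

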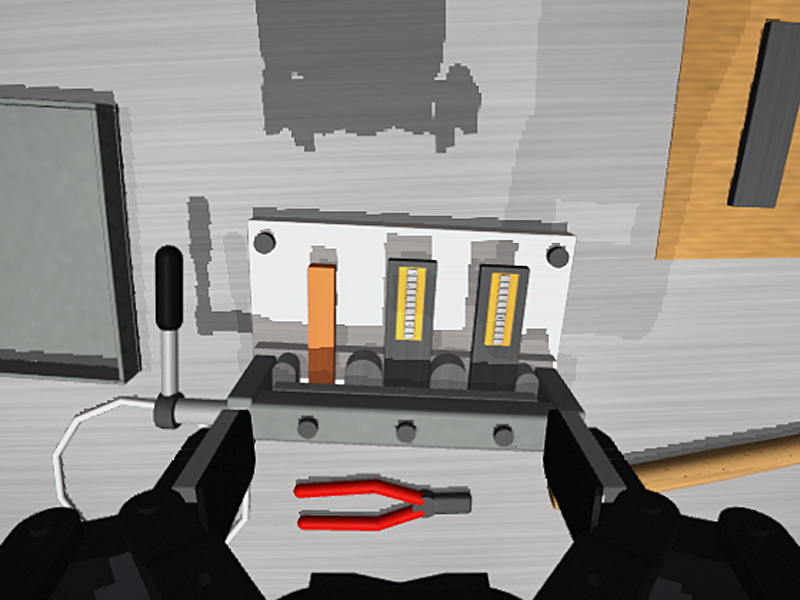

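The wrist view shows the jig from above. Bare copper is in the right lane (front corners 309/336,265). The welded coupons' front corners are (388,259)/(437,261) in the middle lane and (481,265)/(530,268) in the left lane. The lever handle tip is at (169,247). I'll fit the jig pose to these points.

```bash
cat > fit.py <<'E'
from h import *
from scipy.optimize import least_squares
def jw(p,J): J=np.atleast_2d(J).astype(float); c,s=np.cos(p[2]),np.sin(p[2]); return np.c_[p[0]+c*J[:,0]-s*J[:,1],p[1]+s*J[:,0]+c*J[:,1],J[:,2]]
def fit(c,J,uv,p0=(605,4,-.032)):
    f=lambda p:(w2px(c,jw(p,J))-uv).ravel()
    r=least_squares(f,p0,loss='soft_l1'); return r.x,r.fun.reshape(-1,2)
E
python3 - <<'E'
from fit import *
c=load('w1.png')
J=[(-85,-115,20),(-85,115,20),(-60,-69,45),(-60,-51,45),(-65,-16,53),(-65,16,53),(-65,44,53),(-65,76,53)]
uv=np.array([(250,220),(575,236),(309,265),(336,265),(388,260),(437,261),(481,265),(530,268)])*.7
p,r=fit(c,J,uv); print(np.round(p,4)); print(np.round(r,1).tolist())
t=load('top0.png')
print('lever grip predicted wrist/800', w2px(c,jw(p,[(27-80*np.cos(.262),-150,87-80*np.sin(.262)),(27,-150,87),(27-104*np.cos(.262),-150,87-104*np.sin(.262))]))/.7)
print(w2px(t,jw(p,[(27,0,98),(-85,-115,20),(-85,115,20)])))
print('lever pts', jw(p,[(27-80*np.cos(a),-150,87+80*np.sin(a)) for a in (-.262,0,.3,.6,.788)]).round(1).tolist())
print(jw(p,[(-30,60,49),(-30,0,49),(-30,-60,49)]).round(1))
E
```

```text
[ 6.09897e+02  5.00640e+00 -7.04000e-02]
[[-2.9, -1.3], [2.4, -3.9], [-1.2, -0.4], [-0.9, 0.2], [-0.0, 1.8], [0.7, 2.3], [0.4, 0.6], [0.7, -0.2]]
lever grip predicted wrist/800 [[172.33710972 283.19110075]
 [171.69703424 409.34687919]
 [172.71608695 244.55780623]]
[[281.51685313 202.90378612]
 [318.88484837 252.21327698]
 [235.89053216 244.12570947]]
lever pts [[549.2, -141.1, 66.3], [546.5, -140.9, 87.0], [550.0, -141.1, 110.6], [560.4, -141.9, 132.2], [570.0, -142.6, 143.7]]
[[584.2  67.   49. ]
 [580.    7.1  49. ]
 [575.8 -52.7  49. ]]
```

>>> jog_arm(rows="0 0 0 0 0 0.048 0.46; -0.008 -0.143 0 0 0 0 0.46; -0.008 -0.143 0 0 0 0 0.46; -0.008 -0.143 0 0 0 0 0.46; -0.008 -0.143 0 0 0 0 0.46", force=40)

```text
time_s: 2.7
tcp_pos: [548.8, -143.1, 231.7]
ee_rot: [[-0.998, 0.068, 0.0], [0.068, 0.998, -0.0], [-0.0, -0.0, -1.0]]
ft_force: [0.6, 0.0, -0.8]
width: 0.539
finger_force: 0.0
```

>>> jog_arm(rows="0 0 0.12 0 0 0 0.46; 0 0 0.12 0 0 0 0.46; 0 0 0.12 0 0 0 0.46; 0 0 0.1 0 0 0 0.46; 0 0 0 0 0 0 0.46")

```text
time_s: 3.2
tcp_pos: [547.6, -141.5, 113.6]
ee_rot: [[-0.998, 0.069, -0.005], [0.069, 0.998, 0.002], [0.005, 0.001, -1.0]]
ft_force: [0.7, -0.5, 0.7]
width: 0.542
finger_force: 0.0
```

Run:
```python
from h import *
c=snap('wrist','w2.png'); s=observe(); print(s['time_s'],np.round(s['tcp_pos'],1),np.round(s['ee_rot'],4).tolist(),np.round(s['ft_force'],1))
cv2.imwrite('pics/w2b.png',cv2.resize(cv2.imread('pics/w2.png'),(800,600),interpolation=cv2.INTER_CUBIC))
```

```text
3.25 [ 548.6 -142.   115.8] [[-0.9976, 0.0687, -0.0021], [0.0687, 0.9976, 0.0008], [0.0021, 0.0006, -1.0]] [-0.4 -1.   1.6]
```

View pics/w2b.png

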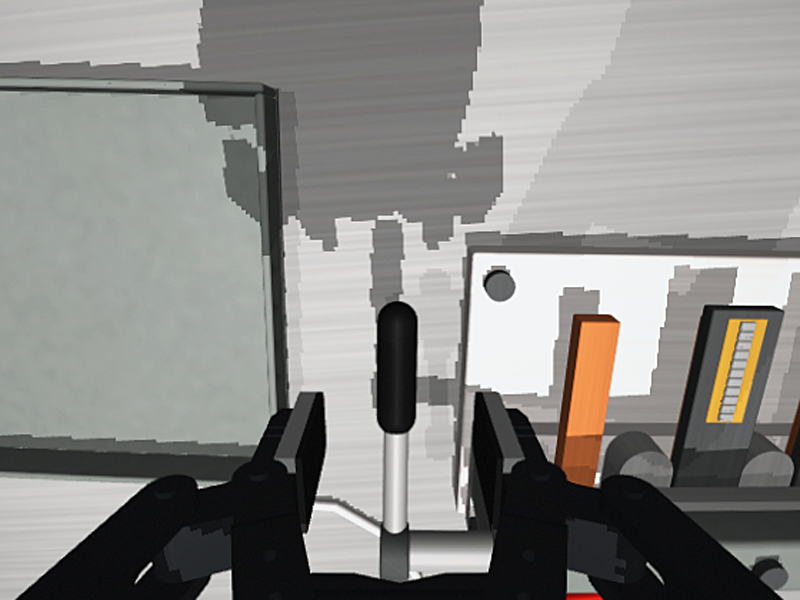

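The handle (px 380–415) is centred between the fingers (325–475), so I'll descend and grip.

>>> jog_arm(rows="0 0 0.09 0 0 0 0.46; 0 0 0.09 0 0 0 0.46; 0 0 0.09 0 0 0 0.46; 0 0 0 0 0 0 0.46; 0 0 0 0 0 0 0.9", force=40)

```text
time_s: 3.75
tcp_pos: [549.9, -143.0, 50.6]
ee_rot: [[-0.998, 0.069, 0.002], [0.069, 0.998, -0.001], [-0.002, -0.0, -1.0]]
ft_force: [-0.1, 0.3, 0.7]
width: 0.387
finger_force: 0.0
```

>>> jog_arm(rows="0 0 0 0 0 0 0.95; 0 0 0 0 0 0 0.95; 0 0 0 0 0 0 0.95; 0 0 0 0 0 0 0.95; 0 0 0 0 0 0 0.95")

```text
time_s: 4.25
tcp_pos: [550.2, -142.7, 50.7]
ee_rot: [[-0.998, 0.07, 0.003], [0.07, 0.998, 0.0], [-0.003, 0.0, -1.0]]
ft_force: [0.6, 5.7, 4.8]
width: 0.172
finger_force: 38.9
```

>>> jog_arm(rows="0.01 0 -0.055 0 0 0 0.95; 0 0 -0.056 0 0 0 0.95; -0.01 0 -0.055 0 0 0 0.95; -0.019 0 -0.052 0 0 0 0.95; -0.028 0 -0.048 0 0 0 0.95")

```text
time_s: 4.75
tcp_pos: [560.5, -143.5, 115.9]
ee_rot: [[-0.998, 0.07, -0.002], [0.07, 0.998, 0.001], [0.002, 0.001, -1.0]]
ft_force: [2.9, 2.9, -13.5]
width: 0.172
finger_force: 39.1
```

>>> jog_arm(rows="-0.036 0 -0.043 0 0 0 0.95; -0.012 0 -0.014 0 0 0 0.95; 0 0 0 0 0 0 0.95; 0 0 0 0 0 0 0.95")

```text
time_s: 5.15
tcp_pos: [573.1, -144.6, 130.1]
ee_rot: [[-0.998, 0.07, 0.001], [0.07, 0.998, 0.0], [-0.001, 0.0, -1.0]]
ft_force: [1.9, 5.3, -1.1]
width: 0.174
finger_force: 40.2
```

>>> jog_arm(rows="-0.01 0 -0.01 0 0 0 0.95; -0.01 0 -0.01 0 0 0 0.95; 0 0 0 0 0 0 0.95; 0 0 0 0 0 0 0.95")

```text
time_s: 5.55
tcp_pos: [575.4, -144.7, 131.9]
ee_rot: [[-0.998, 0.07, -0.008], [0.07, 0.998, 0.002], [0.008, 0.001, -1.0]]
ft_force: [-9.4, 3.6, -18.2]
width: 0.172
finger_force: 40.2
```

Run:
```python
from h import *
s=observe(); print(s['time_s'],np.round(s['tcp_pos'],1),np.round(s['ft_force'],1),s['width'])
c=snap('side','s2.png'); snap('wrist','w3.png')
im=cv2.imread('pics/s2.png')[170:290,200:340]; a=cv2.resize(im,None,fx=4,fy=4,interpolation=cv2.INTER_CUBIC)
cv2.imwrite('pics/s2b.png',a)
```

```text
5.55 [ 575.4 -144.7  131.9] [ -9.4   3.6 -18.2] 0.17155710851576556
```

View pics/s2b.png

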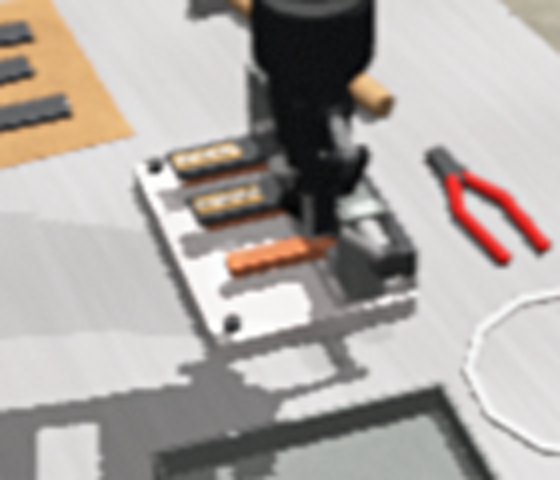

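>>> jog_arm(rows="0 0 0 0 0 0 0.46; 0 0 0 0 0 0 0.46; 0 0 0 0 0 0 0.46; 0 0 -0.12 0 0 0 0.46; 0 0 -0.12 0 0 0 0.46")

```text
time_s: 6.15
tcp_pos: [577.9, -145.3, 195.6]
ee_rot: [[-0.998, 0.07, 0.0], [0.07, 0.998, -0.0], [-0.0, -0.0, -1.0]]
ft_force: [0.2, -0.3, 0.1]
width: 0.541
finger_force: 0.0
```

>>> jog_arm(rows="0.026 0.15 0 0 0 0 0.46; 0.026 0.15 0 0 0 0 0.46; 0.026 0.15 0 0 0 0 0.46; 0.026 0.156 0 0 0 0 0.46; 0 0 0 0 0 0 0.46")

```text
time_s: 6.65
tcp_pos: [562.4, 11.4, 195.5]
ee_rot: [[-0.998, 0.066, 0.002], [0.066, 0.998, 0.0], [-0.002, 0.0, -1.0]]
ft_force: [0.3, -0.6, 0.4]
width: 0.541
finger_force: 0.0
```

>>> jog_arm(rows="0 0 0 0 0 0 0.46; 0 0 0 0 0 0 0.46")

```text
time_s: 6.85
tcp_pos: [562.8, 7.0, 194.9]
ee_rot: [[-0.998, 0.071, 0.001], [0.071, 0.998, -0.0], [-0.001, -0.0, -1.0]]
ft_force: [-0.4, 0.2, 0.1]
width: 0.54
finger_force: 0.0
```

Run:
```python
from h import *
c=snap('wrist','w4.png'); s=observe(); print(s['time_s'],np.round(s['tcp_pos'],1),np.round(s['ee_rot'],4).tolist(),np.round(s['ft_force'],1))
cv2.imwrite('pics/w4b.png',cv2.resize(cv2.imread('pics/w4.png'),(800,600),interpolation=cv2.INTER_CUBIC))
```

```text
6.9 [562.8   6.8 194.8] [[-0.9975, 0.0711, 0.0006], [0.0711, 0.9975, -0.0002], [-0.0006, -0.0002, -1.0]] [-0.2 -0.3  0.4]
```

View pics/w4b.png

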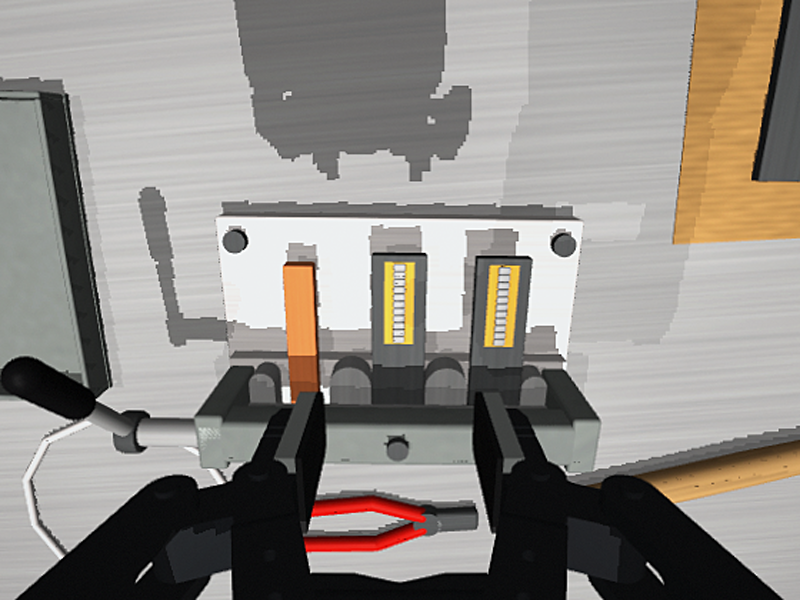

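The lever is now up. The base front edge runs (218,216) to (582,219), coupon front corners are at (373,253), (426,255), (476,256) and (531,257), and the copper is at (284,263)–(315,263). I'll refit using subpixel corners.

Run:
```python
from fit import *
c=load('w4.png'); g=cv2.cvtColor(cv2.imread('pics/w4.png'),cv2.COLOR_BGR2GRAY)
J=np.array([(-85,-115,20),(-85,115,20),(-60,-69,45),(-60,-51,45),(-65,-16,53),(-65,16,53),(-65,44,53),(-65,76,53)])
uv=np.array([(218,217),(582,220),(284,264),(315,264),(373,254),(426,255),(476,257),(531,258)])*.7
u2=cv2.cornerSubPix(g,uv.astype(np.float32).reshape(-1,1,2),(4,4),(-1,-1),(3,50,.01)).reshape(-1,2)
print(np.round(u2-uv,1).tolist())
for U,n in ((uv,'raw'),(u2,'sub')):
  for idx in (range(8),range(2,8),[0,1]):
    idx=list(idx); p,r=fit(c,J[idx],U[idx]); print(n,np.round(p,4),np.round(np.abs(r).max(0),1))
# lateral offset of coupons relative to tool: scale-free check
print(px2w(c,u2,J[:,2]).round(1).tolist())
s=np.linalg.inv(c['world_from_camera'])
```

```text
[[0.5, -0.7], [-0.7, 0.2], [-1.1, 0.6], [-0.0, 3.2], [-1.9, -0.4], [-0.0, -1.2], [-0.7, -1.0], [0.4, -0.2]]
raw [ 6.101154e+02  5.055100e+00 -6.700000e-02] [3.3 4.2]
raw [ 6.096705e+02  5.200300e+00 -6.490000e-02] [1.9 2.5]
raw [ 6.125111e+02  4.368700e+00 -7.900000e-02] [2.6 0.1]
sub [ 6.101012e+02  4.545700e+00 -6.410000e-02] [4.6 4.8]
sub [ 6.095956e+02  5.335000e+00 -5.180000e-02] [2.5 3. ]
sub [ 6.122656e+02  4.083600e+00 -8.240000e-02] [3.3 0.1]
[[518.2, -100.7, 20.0], [536.7, 122.7, 20.0], [546.2, -59.5, 45.0], [549.8, -40.7, 45.0], [541.4, -7.0, 53.0], [543.5, 24.4, 53.0], [546.8, 52.0, 53.0], [550.2, 84.0, 53.0]]
```

Run:
```python
from fit import *
c=load('w4.png')
im=cv2.imread('pics/w4.png'); g=cv2.cvtColor(im,cv2.COLOR_BGR2GRAY).astype(float)
# side edges of strips: for rows, subpixel gradient extremum near expected column
def edge(u0,rows,z,sgn,half=4):
    pts=[]
    for v in rows:
        x=np.arange(int(u0)-half,int(u0)+half+1); d=g[v,x+1]-g[v,x-1]; d=np.clip(d*sgn,0,None)
        if d.sum()>20: pts.append(((d*x).sum()/d.sum(),v))
    w=px2w(c,pts,z); k=np.polyfit(w[:,0],w[:,1],1); r=w[:,1]-np.polyval(k,w[:,0])
    print(len(pts),'slope',round(k[0],4),'y at x=555:',round(np.polyval(k,555),1),'rms',round(r.std(),2))
R=range(186,238)
edge(373*.7,R,53,-1); edge(426*.7,R,53,1); edge(475*.7,R,53,-1); edge(530*.7,R,53,1)
edge(285*.7,range(192,240),45,-1); edge(316*.7,range(192,225),45,1)
```

```text
52 slope -0.0817 y at x=555: -8.3 rms 0.27
52 slope -0.0725 y at x=555: 23.9 rms 0.18
52 slope -0.0785 y at x=555: 51.0 rms 0.1
52 slope -0.0717 y at x=555: 83.8 rms 0.17
44 slope -0.1004 y at x=555: -60.6 rms 0.4
33 slope -0.0838 y at x=555: -40.7 rms 0.34
```

>>> jog_arm(rows="-0.057 0.002 0 0 0 0 0.46; 0 0 0.15 0 0 0 0.46; 0 0 0.15 0 0 0 0.46; 0 0 0.15 0 0 0 0.46; 0 0 0.1 0 0 0 0.46", force=60)

```text
time_s: 7.4
tcp_pos: [576.0, 6.2, 54.4]
ee_rot: [[-0.997, 0.072, -0.002], [0.072, 0.997, 0.0], [0.002, -0.0, -1.0]]
ft_force: [0.6, 0.1, -0.2]
width: 0.541
finger_force: 0.0
```

>>> jog_arm(rows="0 0 0.05 0 0 0 0.46; 0 0 0.05 0 0 0 0.46; 0 0 0 0 0 0 0.46; 0 0 0 0 0 0 0.46")

```text
time_s: 7.8
tcp_pos: [577.4, 7.1, 33.0]
ee_rot: [[-0.998, 0.07, 0.001], [0.07, 0.998, -0.0], [-0.001, -0.0, -1.0]]
ft_force: [0.1, -0.1, 0.7]
width: 0.538
finger_force: 0.0
```

>>> jog_arm(rows="0 0 0 0 0 0 0.9; 0 0 0 0 0 0 0.9; 0 0 0 0 0 0 0.9; 0 0 0 0 0 0 0.9; 0 0 0 0 0 0 0.9")

```text
time_s: 8.3
tcp_pos: [577.6, 7.1, 33.6]
ee_rot: [[-0.998, 0.07, 0.003], [0.07, 0.998, -0.0], [-0.003, -0.0, -1.0]]
ft_force: [-0.9, -1.5, 4.8]
width: 0.356
finger_force: 59.6
```

Run:
```python
from h import *
s=observe(); print(s['time_s'],np.round(s['tcp_pos'],2),np.round(s['ee_rot'],4).tolist(),np.round(s['ft_force'],1),np.round(s['wrist_torque'],2),s['width'],s['finger_force'])
```

```text
8.3 [577.57   7.1   33.61] [[-0.9975, 0.07, 0.0025], [0.07, 0.9975, -0.0003], [-0.0025, -0.0001, -1.0]] [-0.9 -1.5  4.8] [-0.25  0.17 -0.11] 0.3558071747986605 59.629663825035095
```

>>> jog_arm(rows="0.04 0 0 0 0 0 0.9; 0.06 0 0 0 0 0 0.9; 0.06 0 0 0 0 0 0.9; 0.06 0 0 0 0 0 0.9; 0.06 0 0 0 0 0 0.9")

```text
time_s: 8.8
tcp_pos: [507.4, 12.2, 33.3]
ee_rot: [[-0.998, 0.07, 0.003], [0.07, 0.998, -0.0], [-0.003, 0.0, -1.0]]
ft_force: [2.5, -0.5, 0.8]
width: 0.361
finger_force: 59.7
```

>>> jog_arm(rows="0.06 0 0 0 0 0 0.9; 0.06 0 -0.01 0 0 0 0.9; 0 0 -0.06 0 0 0 0.9; 0 0 -0.12 0 0 0 0.9; 0 0 -0.12 0 0 0 0.9")

```text
time_s: 9.3
tcp_pos: [476.7, 14.3, 110.9]
ee_rot: [[-0.998, 0.07, -0.0], [0.07, 0.998, 0.0], [0.0, 0.0, -1.0]]
ft_force: [-0.3, 0.1, -3.0]
width: 0.356
finger_force: 59.7
```

Run:
```python
from h import *
c=snap('wrist','w5.png'); s=observe(); print(s['time_s'],np.round(s['tcp_pos'],1),np.round(s['ee_rot'],4).tolist(),np.round(s['ft_force'],1),s['width'])
snap('top','t5.png')
a=cv2.imread('pics/w5.png'); b=cv2.resize(cv2.imread('pics/t5.png')[150:330,220:460],(560,420),interpolation=cv2.INTER_CUBIC)
o=np.hstack([a,b]); cv2.imwrite('pics/w5b.png',cv2.resize(o,(800,300)))
```

```text
9.35 [478.9  14.3 115.7] [[-0.9975, 0.0698, 0.0068], [0.0698, 0.9976, -0.0003], [-0.0068, 0.0002, -1.0]] [ 3.5 -0.5  4.1] 0.359074567110132
```

View pics/w5b.png

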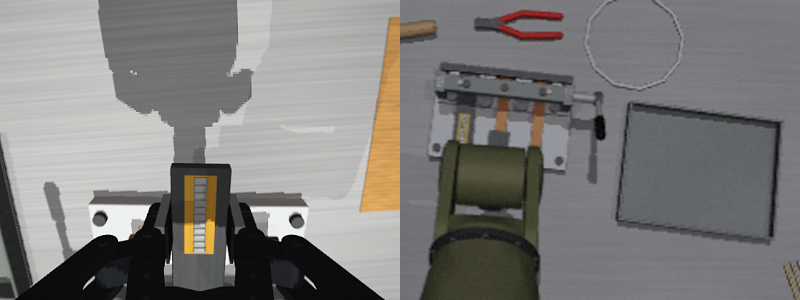

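>>> jog_arm(rows="0.08 0 0 0 0 0 0.9; 0 -0.173 0 0 0 0 0.9; 0 -0.173 0 0 0 0 0.9; 0 -0.173 0 0 0 0 0.9; 0 -0.173 0 0 0 0 0.9")

```text
time_s: 9.9
tcp_pos: [444.4, -158.4, 109.3]
ee_rot: [[-0.998, 0.07, -0.0], [0.07, 0.998, 0.0], [0.0, 0.0, -1.0]]
ft_force: [0.5, 0.8, -1.9]
width: 0.36
finger_force: 60.0
```

>>> jog_arm(rows="-0.075 -0.173 0 0 0 0 0.9; -0.075 -0.173 0 0 0 0 0.9; -0.071 -0.173 0.1 0 0 0 0.9; 0 0 0.12 0 0 0 0.9; 0 0 0.12 0 0 0 0.9")

```text
time_s: 10.4
tcp_pos: [489.7, -288.6, 24.1]
ee_rot: [[-0.997, 0.072, -0.0], [0.072, 0.997, 0.0], [0.0, 0.0, -1.0]]
ft_force: [-0.2, 0.0, -3.2]
width: 0.357
finger_force: 60.2
```

>>> jog_arm(rows="0 0 0.04 0 0 0 0.9; 0 0 0 0 0 0 0.9; 0 0 0 0 0 0 0.9")

```text
time_s: 10.7
tcp_pos: [490.8, -287.8, 17.2]
ee_rot: [[-0.998, 0.07, 0.001], [0.07, 0.998, -0.001], [-0.001, -0.001, -1.0]]
ft_force: [0.2, 0.1, -2.1]
width: 0.357
finger_force: 60.2
```

Run:
```python
from h import *
c=snap('wrist','w6.png'); s=observe(); print(s['time_s'],np.round(s['tcp_pos'],1),np.round(s['ee_rot'],4).tolist(),np.round(s['ft_force'],1),s['width'],np.round(s['q'],2))
```

```text
10.75 [ 490.9 -288.    17.6] [[-0.9976, 0.0696, 0.0019], [0.0696, 0.9976, -0.0013], [-0.002, -0.0012, -1.0]] [ 0.3  0.4 -2.2] 0.3572890837460469 [-0.59  0.6   1.63 -0.    0.9  -2.1 ]
```

View pics/w6.png

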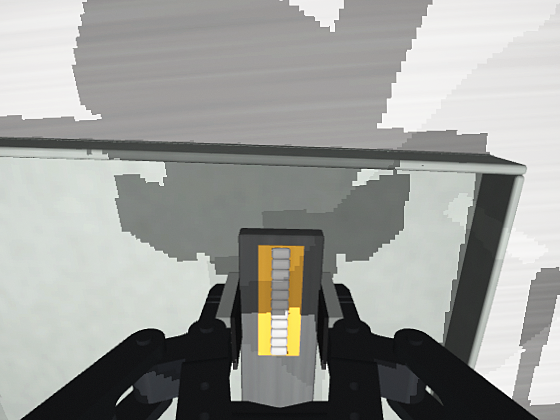

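The coupon is inside the tray and clear of the walls (near wall at row ~150, coupon front at row 232). I'll lower it and release.

>>> jog_arm(rows="0 0 0.02 0 0 0 0.9; 0 0 0.02 0 0 0 0.9; 0 0 0 0 0 0 0.9; 0 0 0 0 0 0 0.9")

```text
time_s: 11.15
tcp_pos: [490.1, -287.6, 5.9]
ee_rot: [[-0.998, 0.07, -0.0], [0.07, 0.998, 0.0], [0.0, 0.0, -1.0]]
ft_force: [0.9, -0.0, -3.0]
width: 0.36
finger_force: 60.2
```

>>> jog_arm(rows="0 0 0.01 0 0 0 0.9; 0 0 0 0 0 0 0.9; 0 0 0 0 0 0 0.9")

```text
time_s: 11.45
tcp_pos: [490.4, -287.8, 3.7]
ee_rot: [[-0.998, 0.07, 0.001], [0.07, 0.998, -0.0], [-0.001, -0.0, -1.0]]
ft_force: [0.7, -0.6, 0.9]
width: 0.358
finger_force: 62.1
```

>>> jog_arm(rows="0 0 0 0 0 0 0.46; 0 0 0 0 0 0 0.46; 0 0 0 0 0 0 0.46; 0 0 -0.1 0 0 0 0.46; 0 0 -0.17 0 0 0 0.46")

```text
time_s: 11.95
tcp_pos: [488.9, -286.9, 69.4]
ee_rot: [[-0.998, 0.07, -0.004], [0.07, 0.998, 0.003], [0.004, 0.003, -1.0]]
ft_force: [1.6, -0.6, 0.3]
width: 0.542
finger_force: 0.0
```

>>> jog_arm(rows="0 0 -0.17 0 0 0 0.46; 0 0.16 0 0 0 0 0.46; 0 0.16 0 0 0 0 0.46; 0 0.16 0 0 0 0 0.46; 0 0.16 0 0 0 0 0.46")

```text
time_s: 12.45
tcp_pos: [501.2, -126.6, 113.6]
ee_rot: [[-0.998, 0.07, 0.0], [0.07, 0.998, -0.0], [-0.0, -0.0, -1.0]]
ft_force: [1.0, -0.1, 1.0]
width: 0.539
finger_force: 0.0
```

>>> jog_arm(rows="0 0.16 0 0 0 0 0.46; 0 0.16 0 0 0 0 0.46; 0 0.16 0 0 0 0 0.46; 0 0.16 0 0 0 0 0.46; 0 0.16 0 0 0 0 0.46")

```text
time_s: 12.95
tcp_pos: [515.3, 73.1, 113.6]
ee_rot: [[-0.998, 0.07, 0.0], [0.07, 0.998, 0.0], [-0.0, 0.0, -1.0]]
ft_force: [-0.0, -0.4, -0.3]
width: 0.539
finger_force: 0.0
```

>>> jog_arm(rows="-0.13 0 0 0 0 0 0.46; -0.13 0 0 0 0 0 0.46; 0 0 0 0 0 0 0.46; 0 0 0 0 0 0 0.46")

```text
time_s: 13.35
tcp_pos: [580.0, 66.8, 112.9]
ee_rot: [[-0.998, 0.07, -0.001], [0.07, 0.998, -0.0], [0.001, -0.0, -1.0]]
ft_force: [0.7, -1.1, 1.2]
width: 0.536
finger_force: 0.0
```

Run:
```python
from h import *
s=observe(); print(s['time_s'],np.round(s['tcp_pos'],1),np.round(s['ee_rot'],4).tolist())
d=np.array([581.8,66.95,38])-s['tcp_pos']; print(np.array(s['ee_rot']).T@d/250)
```

```text
13.35 [580.   66.8 112.9] [[-0.9975, 0.0701, -0.001], [0.0701, 0.9975, -0.0], [0.0009, -0.0001, -1.0]]
[-0.00756849  0.00095032  0.29961127]
```

>>> jog_arm(rows="-0.008 0.001 0.12 0 0 0 0.46; 0 0 0.1 0 0 0 0.46; 0 0 0.06 0 0 0 0.46; 0 0 0.02 0 0 0 0.46; 0 0 0 0 0 0 0.46")

```text
time_s: 13.85
tcp_pos: [582.0, 67.0, 38.5]
ee_rot: [[-0.998, 0.07, -0.0], [0.07, 0.998, -0.0], [0.0, -0.0, -1.0]]
ft_force: [0.1, -0.3, 0.3]
width: 0.537
finger_force: 0.0
```

>>> jog_arm(rows="0 0 0 0 0 0 0.9; 0 0 0 0 0 0 0.9; 0 0 0 0 0 0 0.9; 0 0 0 0 0 0 0.9; 0 0 0 0 0 0 0.9")

```text
time_s: 14.35
tcp_pos: [582.9, 66.9, 40.0]
ee_rot: [[-0.998, 0.07, 0.002], [0.07, 0.998, -0.0], [-0.002, 0.0, -1.0]]
ft_force: [-2.1, -2.1, 6.8]
width: 0.356
finger_force: 60.1
```

Run:
```python
from h import *
s=observe(); print(s['time_s'],np.round(s['tcp_pos'],2),np.round(s['ee_rot'],4).tolist(),np.round(s['ft_force'],1),np.round(s['wrist_torque'],2),s['width'],s['finger_force'])
snap('wrist','w7.png')
```

```text
14.35 [582.88  66.94  40.  ] [[-0.9975, 0.07, 0.0022], [0.07, 0.9975, -0.0001], [-0.0022, 0.0001, -1.0]] [-2.1 -2.1  6.8] [-0.24  0.38  0.02] 0.3561780365389811 60.09713888168335
```

>>> jog_arm(rows="0.04 0 0 0 0 0 0.9; 0.06 0 0 0 0 0 0.9; 0.06 0 0 0 0 0 0.9; 0.06 0 0 0 0 0 0.9; 0.06 0 0 0 0 0 0.9")

```text
time_s: 14.9
tcp_pos: [512.7, 72.0, 39.6]
ee_rot: [[-0.998, 0.07, 0.003], [0.07, 0.998, 0.0], [-0.003, 0.0, -1.0]]
ft_force: [2.7, 0.2, -0.3]
width: 0.355
finger_force: 59.6
```

>>> jog_arm(rows="0.06 0 0 0 0 0 0.9; 0.06 0 -0.01 0 0 0 0.9; 0.08 0 -0.05 0 0 0 0.9; 0 0 -0.12 0 0 0 0.9; 0 0 -0.12 0 0 0 0.9")

```text
time_s: 15.4
tcp_pos: [461.9, 75.5, 114.7]
ee_rot: [[-0.998, 0.07, -0.0], [0.07, 0.998, 0.0], [0.0, -0.0, -1.0]]
ft_force: [-0.2, -0.5, -1.8]
width: 0.354
finger_force: 59.7
```

>>> jog_arm(rows="0 -0.175 0 0 0 0 0.9; 0 -0.175 0 0 0 0 0.9; 0 -0.175 0 0 0 0 0.9; 0 -0.175 0 0 0 0 0.9; 0 -0.175 0 0 0 0 0.9")

```text
time_s: 15.9
tcp_pos: [446.9, -144.6, 114.1]
ee_rot: [[-0.998, 0.07, 0.001], [0.07, 0.998, -0.0], [-0.001, -0.0, -1.0]]
ft_force: [0.3, 0.2, -1.8]
width: 0.355
finger_force: 59.9
```

>>> jog_arm(rows="0 -0.175 0 0 0 0 0.9; -0.058 -0.175 0 0 0 0 0.9; -0.058 -0.175 0 0 0 0 0.9; -0.058 -0.175 0 0 0 0 0.9; -0.057 -0.175 0 0 0 0 0.9")

```text
time_s: 16.4
tcp_pos: [489.6, -367.0, 114.0]
ee_rot: [[-0.998, 0.07, 0.001], [0.07, 0.998, -0.0], [-0.001, -0.0, -1.0]]
ft_force: [0.7, 1.1, -2.1]
width: 0.354
finger_force: 59.9
```

>>> jog_arm(rows="0 0 0.12 0 0 0 0.9; 0 0 0.12 0 0 0 0.9; 0 0 0 0 0 0 0.9; 0 0 0 0 0 0 0.9")

```text
time_s: 16.8
tcp_pos: [489.7, -365.1, 54.4]
ee_rot: [[-0.998, 0.07, 0.0], [0.07, 0.998, -0.0], [-0.0, -0.0, -1.0]]
ft_force: [1.3, -0.1, -2.1]
width: 0.359
finger_force: 60.1
```

Run:
```python
from h import *
c=snap('wrist','w8.png'); s=observe(); print(s['time_s'],np.round(s['tcp_pos'],1),np.round(s['ee_rot'],4).tolist(),np.round(s['ft_force'],1),s['width'],np.round(s['q'],2))
```

```text
16.85 [ 490.1 -365.4   55.3] [[-0.9976, 0.0696, 0.0015], [0.0696, 0.9976, -0.0013], [-0.0016, -0.0012, -1.0]] [ 0.4 -0.4 -2.8] 0.35298189872093216 [-0.7   0.62  1.49 -0.    1.03 -2.2 ]
```

View pics/w8.png

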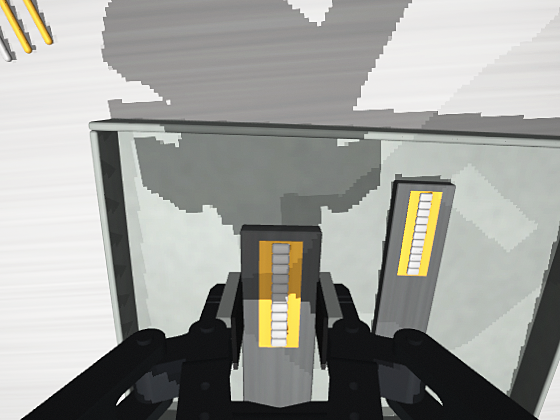

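The first coupon lies flat at right (390–455) and the held one is clear of it, so I'll lower and release.

>>> jog_arm(rows="0 0 0.1 0 0 0 0.9; 0 0 0.06 0 0 0 0.9; 0 0 0.03 0 0 0 0.9; 0 0 0.012 0 0 0 0.9; 0 0 0 0 0 0 0.9")

```text
time_s: 17.35
tcp_pos: [489.8, -365.3, 4.0]
ee_rot: [[-0.998, 0.07, 0.001], [0.07, 0.998, -0.001], [-0.001, -0.001, -1.0]]
ft_force: [0.2, -0.1, -2.8]
width: 0.352
finger_force: 60.2
```

>>> jog_arm(rows="0 0 0 0 0 0 0.9; 0 0 0 0 0 0 0.46; 0 0 0 0 0 0 0.46; 0 0 0 0 0 0 0.46; 0 0 -0.1 0 0 0 0.46")

```text
time_s: 17.85
tcp_pos: [488.2, -364.0, 25.5]
ee_rot: [[-0.998, 0.07, -0.004], [0.07, 0.998, 0.003], [0.004, 0.003, -1.0]]
ft_force: [-0.7, 0.5, 0.6]
width: 0.539
finger_force: 0.0
```

>>> jog_arm(rows="0 0 -0.17 0 0 0 0.46; 0 0 -0.17 0 0 0 0.46; 0 0 -0.17 0 0 0 0.46; 0 0 -0.17 0 0 0 0.3; 0.029 0.15 -0.12 0 0 0 0.3")

```text
time_s: 18.35
tcp_pos: [485.0, -329.3, 230.9]
ee_rot: [[-0.997, 0.073, 0.003], [0.073, 0.997, -0.003], [-0.003, -0.002, -1.0]]
ft_force: [0.5, 0.2, 0.2]
width: 0.703
finger_force: 0.0
```

>>> jog_arm(rows="0.029 0.172 0 0 0 0 0.3; 0.029 0.172 0 0 0 0 0.3; 0.029 0.172 0 0 0 0 0.3; 0.029 0.172 0 0 0 0 0.3; 0.029 0.172 0 0 0 0 0.3")

```text
time_s: 18.85
tcp_pos: [463.3, -108.5, 228.3]
ee_rot: [[-0.998, 0.07, 0.001], [0.07, 0.998, -0.0], [-0.001, -0.0, -1.0]]
ft_force: [0.8, 0.5, 0.8]
width: 0.7
finger_force: 0.0
```

>>> jog_arm(rows="0.029 0.172 0 0 0 0 0.3; 0.029 0.172 0 0 0 0 0.3; 0.029 0.172 0 0 0 0 0.3; 0.029 0.172 0 0 0 0 0.3; 0.029 0.172 0 0 0 0 0.3")

```text
time_s: 19.35
tcp_pos: [442.2, 108.6, 228.3]
ee_rot: [[-0.998, 0.07, 0.001], [0.07, 0.998, 0.0], [-0.001, 0.0, -1.0]]
ft_force: [1.3, -0.5, -0.3]
width: 0.698
finger_force: 0.0
```

>>> jog_arm(rows="0.029 0.172 0 0 0 0 0.3; 0.029 0.172 0 0 0 0 0.3; 0.029 0.172 0 0 0 0 0.3; 0.029 0.172 0 0 0 0 0.3; 0.029 0.172 0 0 0 0 0.3")

```text
time_s: 19.85
tcp_pos: [421.0, 325.7, 228.3]
ee_rot: [[-0.998, 0.07, 0.001], [0.07, 0.998, 0.0], [-0.001, 0.0, -1.0]]
ft_force: [0.6, -1.1, 0.2]
width: 0.697
finger_force: 0.0
```

>>> jog_arm(rows="0 0 0 0 0 0 0.3; 0 0 0 0 0 0 0.3; 0 0 0 0 0 0 0.3")

```text
time_s: 20.15
tcp_pos: [421.7, 323.1, 228.0]
ee_rot: [[-0.998, 0.071, 0.0], [0.071, 0.998, -0.0], [-0.0, -0.0, -1.0]]
ft_force: [-0.1, -0.7, 0.0]
width: 0.7
finger_force: 0.0
```

Run:
```python
from h import *
c=snap('wrist','w9.png'); s=observe(); print(s['time_s'],np.round(s['tcp_pos'],1),np.round(s['ee_rot'],4).tolist(),np.round(s['ft_force'],1),s['width'],np.round(s['q'],2))
cv2.imwrite('pics/w9b.png',cv2.resize(cv2.imread('pics/w9.png'),(800,600),interpolation=cv2.INTER_CUBIC))
```

```text
20.2 [421.8 322.9 228.1] [[-0.9975, 0.0711, 0.0002], [0.0711, 0.9975, 0.0], [-0.0002, 0.0, -1.0]] [-0.1 -0.1  0.7] 0.6957931834699123 [ 0.58  0.26  1.58 -0.    1.3  -0.92]
```

View pics/w9b.png

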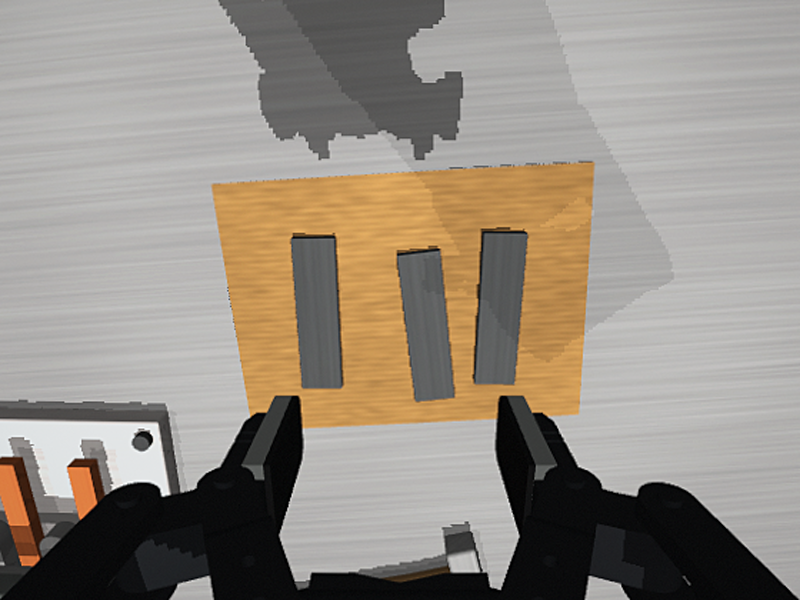

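Three blanks lie on the sheet (800-px picture): left ~(317,312), middle ~(426,325), tilted and knocked toward the right one, and right ~(501,308). I'll segment them for precise poses.

```bash
cat > seg.py <<'E'
from h import *
def blanks(fn,draw=None):
    c=load(fn); im=cv2.imread('pics/'+fn); hsv=cv2.cvtColor(im,cv2.COLOR_BGR2HSV)
    m=((hsv[...,1]<75)&(hsv[...,2]<135)&(hsv[...,2]>48)).astype(np.uint8)
    # region: on the sheet (world)
    v,u=np.nonzero(m); W=px2w(c,np.c_[u,v],8); k=(W[:,0]>340)&(W[:,0]<590)&(W[:,1]>170)&(W[:,1]<490)
    mm=np.zeros_like(m); mm[v[k],u[k]]=1; mm=cv2.morphologyEx(mm,cv2.MORPH_OPEN,np.ones((3,3)))
    n,l,st,_=cv2.connectedComponentsWithStats(mm); out=[]
    for i in range(1,n):
        if not 1500<st[i,4]<8000: continue
        v,u=np.nonzero(l==i); P=px2w(c,np.c_[u,v],8)[:,:2]
        (cx,cy),(w,h),a=cv2.minAreaRect(P.astype(np.float32))
        ce=P.mean(0); ev=np.linalg.eigh(np.cov((P-ce).T))[1][:,1]; ev*=np.sign(ev[0])
        out.append((ce,np.arctan2(ev[1],ev[0]))); print('c',ce.round(1),'rect',round(cx,1),round(cy,1),'size',round(w,1),round(h,1),'yaw',round(out[-1][1],4))
    return out
E
python3 - <<'E'
from seg import *
blanks('w9.png')
E
```

```text
c [464.9 396. ] rect 467.7 395.8 size 31.5 118.5 yaw -0.0797
c [459.1 259.9] rect 461.9 259.7 size 31.5 118.2 yaw -0.0612
c [475.  340.6] rect 478.0 340.8 size 119.1 31.5 yaw 0.0536
```

>>> jog_arm(rows="-0.035 -0.12 0 0 0 0 0.46; -0.035 -0.119 0 0 0 0 0.46; 0 0 0.18 0 0 0 0.46; 0 0 0.18 0 0 0 0.46; 0 0 0.18 0 0 0 0.46")

```text
time_s: 20.7
tcp_pos: [435.2, 261.8, 92.1]
ee_rot: [[-0.997, 0.072, 0.002], [0.072, 0.997, 0.001], [-0.002, 0.001, -1.0]]
ft_force: [2.4, 0.4, -1.2]
width: 0.54
finger_force: 0.0
```

>>> jog_arm(rows="0 0 0.18 0 0 0 0.46; 0 0 0.08 0 0 0 0.46; 0 0 0 0 0 0 0.46; 0 0 0 0 0 0 0.46; 0 0 0 0 0 0 0.46")

```text
time_s: 21.2
tcp_pos: [435.8, 263.1, 29.7]
ee_rot: [[-0.998, 0.071, 0.002], [0.071, 0.998, 0.001], [-0.002, 0.001, -1.0]]
ft_force: [-0.1, 0.2, -0.4]
width: 0.539
finger_force: 0.0
```

```bash
cat > to.py <<'E'
from h import *
import sys
s=observe(); R=np.array(s['ee_rot']); print(s['time_s'],np.round(s['tcp_pos'],1),'yaw',np.round(np.arctan2(-R[1,0],-R[0,0]),4),'f',np.round(s['ft_force'],1),'w',round(s['width'],3),round(s['finger_force'],1))
if len(sys.argv)>3: print('fractions',np.round(R.T@(np.array([float(a) for a in sys.argv[1:4]])-s['tcp_pos'])/250,3))
E
python3 to.py 435 262 2
```

```text
21.2 [435.8 263.1  29.7] yaw -0.0706 f [-0.1  0.2 -0.4] w 0.539 0.0
fractions [ 0.003 -0.005  0.111]
```

>>> jog_arm(rows="0 -0.004 0.06 0 0 0 0.46; 0 0 0.04 0 0 0 0.46; 0 0 0.008 0 0 0 0.46; 0 0 0 0 0 0 0.46; 0 0 0 0 0 0 0.46")

```text
time_s: 21.7
tcp_pos: [435.0, 262.2, 1.5]
ee_rot: [[-0.998, 0.07, 0.001], [0.07, 0.998, 0.0], [-0.001, 0.0, -1.0]]
ft_force: [1.4, 0.9, 1.2]
width: 0.538
finger_force: 0.0
```

>>> jog_arm(rows="0 0 0 0 0 0 0.9; 0 0 0 0 0 0 0.9; 0 0 0 0 0 0 0.9; 0 0 0 0 0 0 0.9; 0 0 0 0 0 0 0.9", force=60)

```text
time_s: 22.2
tcp_pos: [435.0, 262.2, 1.8]
ee_rot: [[-0.998, 0.07, 0.001], [0.07, 0.998, 0.0], [-0.001, 0.0, -1.0]]
ft_force: [-3.2, -1.6, 9.0]
width: 0.346
finger_force: 59.1
```

```bash
python3 to.py
```

```text
22.2 [435.  262.2   1.8] yaw -0.0702 f [-3.2 -1.6  9. ] w 0.346 59.1
```

>>> jog_arm(rows="0 0 -0.04 0 0 0 0.9; 0 0 -0.12 0 0 0 0.9; 0 0 -0.15 0 0 0 0.9; 0 0 -0.14 0 0 0 0.9; 0 0 0 0 0 0 0.9")

```text
time_s: 22.7
tcp_pos: [436.4, 263.0, 118.4]
ee_rot: [[-0.998, 0.07, 0.007], [0.07, 0.998, 0.003], [-0.007, 0.004, -1.0]]
ft_force: [0.7, -0.7, -3.7]
width: 0.349
finger_force: 60.2
```

>>> jog_arm(rows="-0.057 -0.148 0 0 0 0 0.9; -0.057 -0.148 0 0 0 0 0.9; -0.057 -0.148 0 0 0 0 0.9; -0.057 -0.148 0 0 0 0 0.9; -0.057 -0.148 0 0 0 0 0.9")

```text
time_s: 23.2
tcp_pos: [492.7, 70.9, 113.0]
ee_rot: [[-0.998, 0.07, -0.001], [0.07, 0.998, -0.0], [0.001, -0.0, -1.0]]
ft_force: [0.7, -0.8, -2.6]
width: 0.347
finger_force: 60.3
```

>>> jog_arm(rows="0 0 0 0 0 0 0.9; 0 0 0 0 0 0 0.9; 0 0 0 0 0 0 0.9")

```text
time_s: 23.5
tcp_pos: [492.4, 73.2, 113.1]
ee_rot: [[-0.998, 0.069, -0.001], [0.069, 0.998, 0.0], [0.001, 0.0, -1.0]]
ft_force: [-0.3, 0.3, -3.2]
width: 0.35
finger_force: 60.5
```

```bash
python3 to.py 493.1 73.2 48.5
python3 - <<'E'
from h import *
snap('wrist','w10.png')
E
```

```text
23.5 [492.4  73.2 113.1] yaw -0.0694 f [-0.3  0.3 -3.2] w 0.35 60.5
fractions [-0.003  0.     0.259]
```

View pics/w10.png

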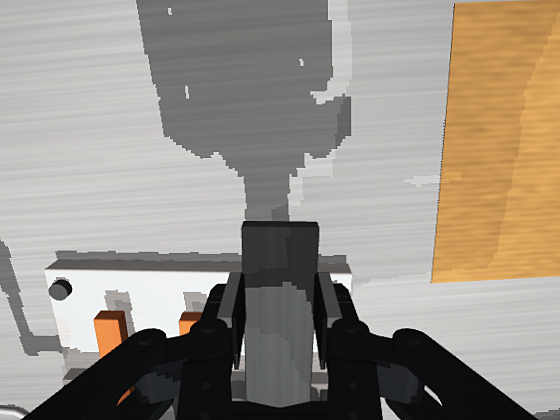

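The blank is held straight (242–318 wide). I'll lower it in front of the left lane and feed it in.

>>> jog_arm(rows="0 0 0.12 0 0 0 0.9; 0 0 0.1 0 0 0 0.9; 0 0 0.038 0 0 0 0.9; 0 0 0 0 0 0 0.9; 0 0 0 0 0 0 0.9")

```text
time_s: 24.05
tcp_pos: [493.3, 72.9, 49.8]
ee_rot: [[-0.998, 0.069, 0.001], [0.069, 0.998, 0.0], [-0.001, 0.0, -1.0]]
ft_force: [-0.2, -0.3, -3.4]
width: 0.351
finger_force: 60.4
```

>>> jog_arm(rows="-0.03 0 0 0 0 0 0.9; -0.03 0 0 0 0 0 0.9; -0.03 0 0 0 0 0 0.9; -0.03 0 0 0 0 0 0.9; -0.03 0 0 0 0 0 0.9")

```text
time_s: 24.55
tcp_pos: [531.0, 69.8, 49.0]
ee_rot: [[-0.998, 0.07, 0.0], [0.07, 0.998, -0.0], [-0.0, -0.0, -1.0]]
ft_force: [-0.0, 0.3, -1.9]
width: 0.35
finger_force: 60.4
```

>>> jog_arm(rows="-0.03 0 0 0 0 0 0.9; -0.03 0 0 0 0 0 0.9; 0 0 0 0 0 0 0.9")

```text
time_s: 24.85
tcp_pos: [546.1, 68.7, 48.9]
ee_rot: [[-0.998, 0.07, 0.0], [0.07, 0.998, 0.0], [-0.0, 0.0, -1.0]]
ft_force: [-0.6, -0.5, -2.8]
width: 0.348
finger_force: 60.4
```

```bash
python3 to.py 582.9 66.9 48.5
```

```text
24.85 [546.1  68.7  48.9] yaw -0.0702 f [-0.6 -0.5 -2.8] w 0.348 60.4
fractions [-0.147  0.003  0.002]
```

>>> jog_arm(rows="-0.03 0.003 0 0 0 0 0.9; -0.03 0 0 0 0 0 0.9; -0.03 0 0 0 0 0 0.9; -0.03 0 0 0 0 0 0.9; 0 0 0 0 0 0 0.9")

```text
time_s: 25.35
tcp_pos: [576.2, 67.2, 49.0]
ee_rot: [[-0.998, 0.07, 0.001], [0.07, 0.998, -0.0], [-0.001, -0.0, -1.0]]
ft_force: [1.1, -3.4, -3.4]
width: 0.349
finger_force: 60.5
```

>>> jog_arm(rows="-0.012 0 0 0 0 0 0.9; -0.012 0 0 0 0 0 0.9; 0 0 0 0 0 0 0.9")

```text
time_s: 25.65
tcp_pos: [581.3, 66.9, 48.9]
ee_rot: [[-0.998, 0.07, -0.0], [0.07, 0.998, -0.0], [0.0, -0.0, -1.0]]
ft_force: [-1.0, -4.4, -2.7]
width: 0.349
finger_force: 60.5
```

>>> jog_arm(rows="-0.008 0 0 0 0 0 0.9; -0.008 0 0 0 0 0 0.9; 0 0 0 0 0 0 0.9")

```text
time_s: 25.95
tcp_pos: [584.5, 66.6, 48.6]
ee_rot: [[-0.998, 0.07, -0.002], [0.07, 0.998, -0.0], [0.002, -0.0, -1.0]]
ft_force: [-4.8, -5.3, -2.5]
width: 0.345
finger_force: 60.6
```

>>> jog_arm(rows="-0.008 0 0 0 0 0 0.9; 0 0 0 0 0 0 0.9; 0 0 0 0 0 0 0.9")

```text
time_s: 26.25
tcp_pos: [584.6, 66.6, 47.8]
ee_rot: [[-0.998, 0.07, -0.007], [0.07, 0.998, -0.0], [0.007, -0.001, -1.0]]
ft_force: [-17.2, -5.1, -0.0]
width: 0.346
finger_force: 60.7
```

Firm contact with the stop: −17 N with x holding at 584.6. I'll release, rise and look at the sheet again.

>>> jog_arm(rows="0.006 0 0.004 0 0 0 0.9; 0 0 0 0 0 0 0.46; 0 0 0 0 0 0 0.46; 0 0 0 0 0 0 0.46; 0 0 -0.06 0 0 0 0.46")

```text
time_s: 26.75
tcp_pos: [585.0, 66.9, 62.1]
ee_rot: [[-0.998, 0.07, -0.002], [0.07, 0.998, 0.0], [0.002, -0.0, -1.0]]
ft_force: [-0.3, -0.2, -0.4]
width: 0.539
finger_force: 0.0
```

>>> jog_arm(rows="0 0 -0.16 0 0 0 0.46; 0 0 -0.17 0 0 0 0.46; 0 0 -0.17 0 0 0 0.46; 0.09 0.06 -0.16 0 0 0 0.46; 0.09 0.122 0 0 0 0 0.46")

```text
time_s: 27.25
tcp_pos: [545.3, 114.9, 235.0]
ee_rot: [[-0.997, 0.072, 0.01], [0.072, 0.997, 0.001], [-0.01, 0.002, -1.0]]
ft_force: [0.2, 0.8, -0.5]
width: 0.544
finger_force: 0.0
```

>>> jog_arm(rows="0.09 0.122 0 0 0 0 0.46; 0.09 0.122 0 0 0 0 0.46; 0 0 0 0 0 0 0.46; 0 0 0 0 0 0 0.46; 0 0 0 0 0 0 0.46")

```text
time_s: 27.75
tcp_pos: [503.8, 178.7, 228.6]
ee_rot: [[-0.998, 0.071, 0.001], [0.071, 0.998, 0.0], [-0.001, 0.0, -1.0]]
ft_force: [-0.9, 0.5, -0.5]
width: 0.541
finger_force: 0.0
```

```bash
python3 to.py
python3 - <<'E'
from seg import *
c=snap('wrist','w11.png')
# edge test: where is lane0 blank front top edge, world at z=53
g=cv2.cvtColor(cv2.imread('pics/w11.png'),cv2.COLOR_BGR2GRAY).astype(float)
print(w2px(c,[(544.7,69.6,53),(600,66,53)]))
blanks('w11.png')
E
```

```text
27.75 [503.8 178.7 228.6] yaw -0.0706 f [-0.9  0.5 -0.5] w 0.541 0.0
[[167.94453483 240.53503781]
 [173.83699364 291.32195184]]
c [374.1 187.2] rect 387.8 193.2 size 46.6 95.7 yaw -0.1795
c [465.  395.8] rect 467.7 395.7 size 31.6 118.6 yaw -0.078
c [475.  340.4] rect 478.0 340.9 size 119.3 30.6 yaw 0.0532
```

>>> jog_arm(rows="0 0 0 0 0 -0.158 0.5; 0.045 0.164 0 0 0 0 0.5; 0.045 0.164 0 0 0 0 0.5; 0.045 0.164 0 0 0 0 0.5; 0.045 0.165 0 0 0 0 0.5")

```text
time_s: 28.3
tcp_pos: [449.6, 341.6, 228.1]
ee_rot: [[-0.999, -0.052, 0.0], [-0.052, 0.999, -0.0], [-0.0, -0.0, -1.0]]
ft_force: [0.4, 0.3, -0.1]
width: 0.499
finger_force: 0.0
```

>>> jog_arm(rows="0 0 0.18 0 0 0 0.5; 0 0 0.18 0 0 0 0.5; 0 0 0.18 0 0 0 0.5; 0 0 0.18 0 0 0 0.5; 0 0 0 0 0 0 0.5")

```text
time_s: 28.8
tcp_pos: [447.6, 338.5, 42.6]
ee_rot: [[-0.999, -0.053, -0.008], [-0.053, 0.999, -0.005], [0.009, -0.005, -1.0]]
ft_force: [0.5, -0.3, 0.5]
width: 0.502
finger_force: 0.0
```

>>> jog_arm(rows="0 0 0 0 0 0 0.5; 0 0 0 0 0 0 0.5")

```text
time_s: 29.0
tcp_pos: [451.0, 341.4, 50.7]
ee_rot: [[-0.999, -0.053, 0.003], [-0.053, 0.999, 0.002], [-0.003, 0.002, -1.0]]
ft_force: [1.5, 0.1, 0.9]
width: 0.498
finger_force: 0.0
```

```bash
python3 to.py 450 340.3 2.2
```

```text
29.0 [451.  341.4  50.7] yaw 0.0535 f [1.5 0.1 0.9] w 0.498 0.0
fractions [ 0.005 -0.004  0.194]
```

>>> jog_arm(rows="0.004 -0.003 0.08 0 0 0 0.5; 0 0 0.06 0 0 0 0.5; 0 0 0.03 0 0 0 0.5; 0 0 0.015 0 0 0 0.5; 0 0 0.004 0 0 0 0.5")

```text
time_s: 29.5
tcp_pos: [448.8, 340.2, 0.9]
ee_rot: [[-0.999, -0.054, 0.0], [-0.054, 0.999, 0.0], [-0.0, 0.0, -1.0]]
ft_force: [-0.6, -0.1, 0.6]
width: 0.501
finger_force: 0.0
```

>>> jog_arm(rows="0 0 0 0 0 0 0.9; 0 0 0 0 0 0 0.9; 0 0 0 0 0 0 0.9; 0 0 0 0 0 0 0.9; 0 0 0 0 0 0 0.9")

```text
time_s: 30.0
tcp_pos: [449.0, 340.3, 1.5]
ee_rot: [[-0.999, -0.054, 0.001], [-0.054, 0.999, 0.001], [-0.001, 0.001, -1.0]]
ft_force: [-1.9, -1.4, 6.3]
width: 0.353
finger_force: 60.1
```

```bash
python3 to.py
```

```text
30.0 [449.  340.3   1.5] yaw 0.0541 f [-1.9 -1.4  6.3] w 0.353 60.1
```

>>> jog_arm(rows="0 0 -0.04 0 0 0 0.9; 0 0 -0.12 0 0 0 0.9; 0 0 -0.15 0 0 0 0.9; 0 0 -0.14 0 0 0 0.9; 0 0 0 0 0 0.158 0.9")

```text
time_s: 30.5
tcp_pos: [450.2, 341.2, 118.7]
ee_rot: [[-0.997, 0.07, 0.007], [0.07, 0.998, 0.004], [-0.006, 0.005, -1.0]]
ft_force: [-0.2, 0.7, -2.3]
width: 0.347
finger_force: 59.9
```

>>> jog_arm(rows="-0.031 -0.1 0 0 0 0 0.9; -0.031 -0.162 0 0 0 0 0.9; -0.031 -0.162 0 0 0 0 0.9; -0.031 -0.162 0 0 0 0 0.9; -0.031 -0.162 0 0 0 0 0.9")

```text
time_s: 31.0
tcp_pos: [474.0, 149.3, 113.8]
ee_rot: [[-0.998, 0.07, 0.0], [0.07, 0.998, 0.0], [-0.0, 0.0, -1.0]]
ft_force: [0.6, 0.6, -1.9]
width: 0.349
finger_force: 60.0
```

>>> jog_arm(rows="-0.031 -0.162 0 0 0 0 0.9; -0.031 -0.162 0 0 0 0 0.9; -0.031 -0.162 0 0 0 0 0.9; 0 -0.06 0 0 0 0 0.9; 0 0 0 0 0 0 0.9")

```text
time_s: 31.5
tcp_pos: [487.7, 11.3, 113.6]
ee_rot: [[-0.997, 0.073, 0.0], [0.073, 0.997, -0.0], [-0.0, -0.0, -1.0]]
ft_force: [-0.4, -0.4, -1.9]
width: 0.347
finger_force: 60.1
```

>>> jog_arm(rows="0 0 0 0 0 0 0.9; 0 0 0 0 0 0 0.9; 0 0 0 0 0 0 0.9")

```text
time_s: 31.8
tcp_pos: [487.8, 13.9, 113.3]
ee_rot: [[-0.998, 0.069, -0.0], [0.069, 0.998, 0.0], [0.0, 0.0, -1.0]]
ft_force: [0.6, 1.0, -1.1]
width: 0.349
finger_force: 60.1
```

```bash
python3 to.py 488.2 13.4 48
python3 - <<'E'
from h import *
c=snap('wrist','w12.png')
# yaw/centre of held blank: dark strip edges in lower image rows
g=cv2.cvtColor(cv2.imread('pics/w12.png'),cv2.COLOR_BGR2GRAY).astype(int)
g0=cv2.cvtColor(cv2.imread('pics/w10.png'),cv2.COLOR_BGR2GRAY).astype(int)
print('diff vs previous hold',np.abs(g-g0)[235:400,245:315].mean()); 
for G in (g0,g): print([int(np.argmin(np.diff(G[200:260,u]))+200) for u in (255,270,285,300)])
E
```

```text
31.8 [487.8  13.9 113.3] yaw -0.0687 f [ 0.6  1.  -1.1] w 0.349 60.1
fractions [-0.002 -0.002  0.261]
diff vs previous hold 2.1635497835497834
[220, 220, 220, 220]
[225, 225, 225, 225]
```

>>> jog_arm(rows="0 -0.002 0.12 0 0 0 0.9; 0 0 0.1 0 0 0 0.9; 0 0 0.04 0 0 0 0.9; 0 0 0 0 0 0 0.9; 0 0 0 0 0 0 0.9")

```text
time_s: 32.35
tcp_pos: [488.3, 12.7, 49.1]
ee_rot: [[-0.998, 0.07, 0.001], [0.07, 0.998, -0.0], [-0.001, 0.0, -1.0]]
ft_force: [-0.9, -0.3, -1.8]
width: 0.348
finger_force: 60.1
```

>>> jog_arm(rows="-0.03 0 0 0 0 0 0.9; -0.03 0 0 0 0 0 0.9; -0.03 0 0 0 0 0 0.9; -0.03 0 0 0 0 0 0.9; -0.03 0 0 0 0 0 0.9")

```text
time_s: 32.85
tcp_pos: [525.9, 9.8, 48.2]
ee_rot: [[-0.998, 0.07, 0.0], [0.07, 0.998, -0.0], [-0.0, -0.0, -1.0]]
ft_force: [0.2, -0.5, -2.1]
width: 0.345
finger_force: 60.1
```

>>> jog_arm(rows="-0.03 0 0 0 0 0 0.9; -0.03 0 0 0 0 0 0.9; 0 0 0 0 0 0 0.9; 0 0 0 0 0 0 0.9")

```text
time_s: 33.25
tcp_pos: [540.0, 8.9, 48.0]
ee_rot: [[-0.998, 0.07, -0.0], [0.07, 0.998, 0.0], [0.0, -0.0, -1.0]]
ft_force: [-0.1, 0.1, -1.9]
width: 0.347
finger_force: 60.1
```

```bash
python3 to.py 577.6 7.1 48
```

```text
33.25 [540.    8.9  48. ] yaw -0.07 f [-0.1  0.1 -1.9] w 0.347 60.1
fractions [-0.15   0.004  0.   ]
```

>>> jog_arm(rows="-0.03 0.004 0 0 0 0 0.9; -0.03 0 0 0 0 0 0.9; -0.03 0 0 0 0 0 0.9; -0.02 0 0 0 0 0 0.9; 0 0 0 0 0 0 0.9")

```text
time_s: 33.75
tcp_pos: [568.4, 7.7, 48.1]
ee_rot: [[-0.998, 0.07, 0.001], [0.07, 0.998, -0.0], [-0.001, -0.0, -1.0]]
ft_force: [1.9, -2.1, -3.0]
width: 0.35
finger_force: 60.1
```

>>> jog_arm(rows="-0.012 0 0 0 0 0 0.9; -0.012 0 0 0 0 0 0.9; 0 0 0 0 0 0 0.9")

```text
time_s: 34.05
tcp_pos: [573.8, 7.4, 48.2]
ee_rot: [[-0.998, 0.07, 0.0], [0.07, 0.998, -0.0], [-0.0, -0.0, -1.0]]
ft_force: [0.6, -3.4, -2.0]
width: 0.346
finger_force: 60.1
```

>>> jog_arm(rows="-0.008 0 0 0 0 0 0.9; -0.008 0 0 0 0 0 0.9; 0 0 0 0 0 0 0.9")

```text
time_s: 34.35
tcp_pos: [577.5, 7.1, 48.1]
ee_rot: [[-0.998, 0.07, -0.001], [0.07, 0.998, -0.0], [0.001, -0.0, -1.0]]
ft_force: [-2.3, -5.0, -2.4]
width: 0.346
finger_force: 60.1
```

>>> jog_arm(rows="-0.008 -0.001 0 0 0 0 0.9; 0 0 0 0 0 0 0.9; 0 0 0 0 0 0 0.9")

```text
time_s: 34.65
tcp_pos: [577.6, 6.9, 47.2]
ee_rot: [[-0.998, 0.07, -0.006], [0.07, 0.998, 0.0], [0.006, -0.0, -1.0]]
ft_force: [-12.3, -2.4, -0.7]
width: 0.347
finger_force: 60.3
```

>>> jog_arm(rows="-0.006 0 0 0 0 0 0.9; 0 0 0 0 0 0 0.9; 0 0 0 0 0 0 0.9")

```text
time_s: 34.95
tcp_pos: [577.7, 7.0, 46.7]
ee_rot: [[-0.998, 0.07, -0.01], [0.07, 0.998, 0.0], [0.01, -0.0, -1.0]]
ft_force: [-23.9, -1.8, 1.4]
width: 0.35
finger_force: 60.6
```

Contact with the stop again (−24 N at 577.7). I'll release and go for the third blank.

>>> jog_arm(rows="0.012 0 0.003 0 0 0 0.9; 0 0 0 0 0 0 0.46; 0 0 0 0 0 0 0.46; 0 0 0 0 0 0 0.46; 0 0 -0.06 0 0 0 0.46")

```text
time_s: 35.45
tcp_pos: [577.4, 7.1, 61.6]
ee_rot: [[-0.998, 0.07, -0.003], [0.07, 0.998, 0.0], [0.003, 0.0, -1.0]]
ft_force: [0.2, -0.2, 0.7]
width: 0.541
finger_force: 0.0
```

>>> jog_arm(rows="0 0 -0.16 0 0 0 0.46; 0 0 -0.17 0 0 0 0.46; 0 0 -0.17 0 0 0 0.46; 0 0 -0.16 0 0 0 0.46; 0.086 0.166 0 0 0 0 0.46")

```text
time_s: 35.95
tcp_pos: [562.1, 47.5, 234.4]
ee_rot: [[-0.997, 0.074, 0.011], [0.074, 0.997, -0.0], [-0.011, 0.0, -1.0]]
ft_force: [0.7, 0.9, -0.9]
width: 0.544
finger_force: 0.0
```

>>> jog_arm(rows="0.086 0.166 0 0 0 0 0.46; 0.086 0.166 0 0 0 0 0.46; 0.086 0.166 0 0 0 0 0.46; 0 0 0 0 0 0 0.46; 0 0 0 0 0 0 0.46")

```text
time_s: 36.45
tcp_pos: [503.8, 179.2, 228.7]
ee_rot: [[-0.998, 0.068, 0.001], [0.068, 0.998, 0.0], [-0.001, 0.0, -1.0]]
ft_force: [0.6, -0.2, -0.6]
width: 0.54
finger_force: 0.0
```

```bash
python3 to.py 439.7 398.9 2.2
python3 - <<'E'
from seg import *
c=snap('wrist','w13.png'); blanks('w13.png')
E
```

```text
36.45 [503.8 179.2 228.7] yaw -0.068 f [ 0.6 -0.2 -0.6] w 0.54 0.0
fractions [0.317 0.859 0.906]
c [373.5 187.4] rect 387.8 194.0 size 48.0 95.6 yaw -0.195
c [465.4 395.7] rect 468.1 395.5 size 31.6 119.2 yaw -0.0781
```

>>> jog_arm(rows="0.053 0.144 0 0 0 0 0.46; 0.053 0.144 0 0 0 0 0.46; 0.053 0.144 0 0 0 0 0.46; 0.053 0.144 0 0 0 0 0.46; 0.053 0.144 0 0 0 0 0.46")

```text
time_s: 37.0
tcp_pos: [451.0, 363.0, 227.9]
ee_rot: [[-0.997, 0.072, 0.0], [0.072, 0.997, 0.0], [-0.0, 0.0, -1.0]]
ft_force: [1.1, 0.4, 1.1]
width: 0.54
finger_force: 0.0
```

>>> jog_arm(rows="0.053 0.142 0 0 0 0 0.46; 0 0 0.18 0 0 0 0.46; 0 0 0.18 0 0 0 0.46; 0 0 0.18 0 0 0 0.46; 0 0 0.18 0 0 0 0.46")

```text
time_s: 37.5
tcp_pos: [440.9, 397.9, 46.2]
ee_rot: [[-0.997, 0.072, 0.001], [0.072, 0.997, 0.0], [-0.001, 0.0, -1.0]]
ft_force: [1.7, 0.6, -0.7]
width: 0.539
finger_force: 0.0
```

>>> jog_arm(rows="0 0 0 0 0 0 0.46; 0 0 0 0 0 0 0.46; 0 0 0 0 0 0 0.46")

```text
time_s: 37.8
tcp_pos: [441.3, 399.6, 50.5]
ee_rot: [[-0.997, 0.071, 0.003], [0.071, 0.997, 0.003], [-0.003, 0.003, -1.0]]
ft_force: [0.1, 0.2, 0.4]
width: 0.537
finger_force: 0.0
```

```bash
python3 to.py 440 398.7 2.2
```

```text
37.8 [441.3 399.6  50.5] yaw -0.0708 f [0.1 0.2 0.4] w 0.537 0.0
fractions [ 0.006 -0.004  0.193]
```

>>> jog_arm(rows="0.003 -0.002 0.08 0 0 0 0.46; 0 0 0.06 0 0 0 0.46; 0 0 0.03 0 0 0 0.46; 0 0 0.015 0 0 0 0.46; 0 0 0.004 0 0 0 0.46")

```text
time_s: 38.3
tcp_pos: [439.1, 398.8, 0.4]
ee_rot: [[-0.998, 0.07, 0.0], [0.07, 0.998, 0.0], [-0.0, 0.0, -1.0]]
ft_force: [0.0, -0.7, -0.1]
width: 0.54
finger_force: 0.0
```

>>> jog_arm(rows="0 0 0 0 0 0 0.9; 0 0 0 0 0 0 0.9; 0 0 0 0 0 0 0.9; 0 0 0 0 0 0 0.9; 0 0 0 0 0 0 0.9")

```text
time_s: 38.8
tcp_pos: [439.3, 399.0, 1.1]
ee_rot: [[-0.998, 0.07, 0.001], [0.07, 0.998, 0.001], [-0.001, 0.001, -1.0]]
ft_force: [-0.1, -0.6, 5.6]
width: 0.347
finger_force: 60.1
```

>>> jog_arm(rows="0 0 -0.04 0 0 0 0.9; 0 0 -0.12 0 0 0 0.9; 0 0 -0.15 0 0 0 0.9; 0 0 -0.14 0 0 0 0.9; 0 0 0 0 0 0 0.9")

```text
time_s: 39.3
tcp_pos: [440.4, 399.9, 118.2]
ee_rot: [[-0.998, 0.07, 0.006], [0.07, 0.998, 0.005], [-0.006, 0.005, -1.0]]
ft_force: [0.4, -0.0, -2.4]
width: 0.348
finger_force: 59.9
```

```bash
python3 to.py 483.5 -46.5 113
```

```text
39.3 [440.4 399.9 118.2] yaw -0.07 f [ 0.4 -0.  -2.4] w 0.348 59.9
fractions [-0.296 -1.769  0.013]
```

>>> jog_arm(rows="-0.027 -0.12 0 0 0 0 0.9; -0.027 -0.165 0 0 0 0 0.9; -0.027 -0.165 0 0 0 0 0.9; -0.027 -0.165 0 0 0 0 0.9; -0.027 -0.165 0 0 0 0 0.9")

```text
time_s: 39.8
tcp_pos: [458.3, 200.1, 112.2]
ee_rot: [[-0.998, 0.07, -0.001], [0.07, 0.998, -0.0], [0.001, -0.0, -1.0]]
ft_force: [1.5, 0.4, -1.4]
width: 0.35
finger_force: 60.0
```

>>> jog_arm(rows="-0.027 -0.165 0 0 0 0 0.9; -0.027 -0.165 0 0 0 0 0.9; -0.027 -0.165 0 0 0 0 0.9; -0.027 -0.165 0 0 0 0 0.9; -0.027 -0.165 0 0 0 0 0.9")

```text
time_s: 40.3
tcp_pos: [477.6, -8.0, 112.4]
ee_rot: [[-0.998, 0.07, -0.001], [0.07, 0.998, 0.0], [0.001, 0.0, -1.0]]
ft_force: [0.7, 0.7, -1.7]
width: 0.35
finger_force: 60.0
```

>>> jog_arm(rows="-0.026 -0.165 0 0 0 0 0.9; 0 0 0 0 0 0 0.9; 0 0 0 0 0 0 0.9; 0 0 0 0 0 0 0.9; 0 0 0 0 0 0 0.9")

```text
time_s: 40.8
tcp_pos: [481.6, -46.9, 112.6]
ee_rot: [[-0.998, 0.068, -0.0], [0.068, 0.998, 0.0], [0.0, 0.0, -1.0]]
ft_force: [-0.2, -0.1, -3.0]
width: 0.351
finger_force: 60.2
```

```bash
python3 to.py 483.6 -46.4 48
python3 - <<'E'
from h import *
snap('wrist','w14.png')
g=cv2.cvtColor(cv2.imread('pics/w14.png'),cv2.COLOR_BGR2GRAY).astype(int)
print([int(np.argmin(np.diff(g[200:260,u]))+200) for u in (255,270,285,300)])
E
```

```text
40.8 [481.6 -46.9 112.6] yaw -0.0685 f [-0.2 -0.1 -3. ] w 0.351 60.2
fractions [-0.008  0.003  0.258]
[224, 225, 225, 225]
```

View pics/w14.png

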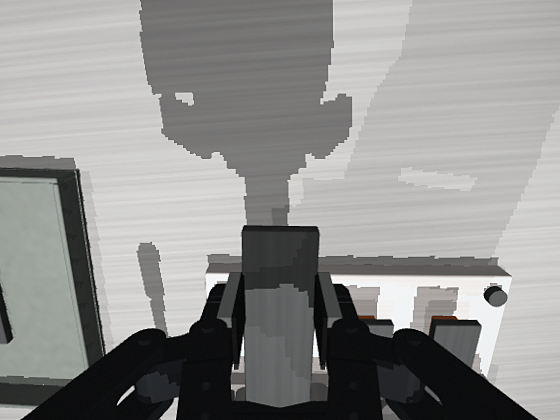

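The blank is held straight, and the two placed blanks stand in their lanes at right. I'll feed this one into the right-hand lane.

>>> jog_arm(rows="-0.008 0.003 0.12 0 0 0 0.9; 0 0 0.1 0 0 0 0.9; 0 0 0.038 0 0 0 0.9; 0 0 0 0 0 0 0.9; 0 0 0 0 0 0 0.9")

```text
time_s: 41.35
tcp_pos: [484.3, -47.2, 49.1]
ee_rot: [[-0.998, 0.07, 0.001], [0.07, 0.998, -0.0], [-0.001, -0.0, -1.0]]
ft_force: [0.4, 0.8, -1.8]
width: 0.346
finger_force: 60.2
```

>>> jog_arm(rows="-0.03 0.001 0 0 0 0 0.9; -0.03 0.001 0 0 0 0 0.9; -0.03 0.001 0 0 0 0 0.9; -0.03 0 0 0 0 0 0.9; -0.03 0 0 0 0 0 0.9")

```text
time_s: 41.85
tcp_pos: [522.0, -49.3, 48.3]
ee_rot: [[-0.998, 0.07, 0.0], [0.07, 0.998, -0.0], [-0.0, -0.0, -1.0]]
ft_force: [-0.3, -0.3, -3.0]
width: 0.347
finger_force: 60.1
```

>>> jog_arm(rows="-0.03 0 0 0 0 0 0.9; -0.03 0 0 0 0 0 0.9; 0 0 0 0 0 0 0.9; 0 0 0 0 0 0 0.9")

```text
time_s: 42.25
tcp_pos: [536.1, -50.2, 48.0]
ee_rot: [[-0.998, 0.07, -0.0], [0.07, 0.998, 0.0], [0.0, 0.0, -1.0]]
ft_force: [-1.4, 1.1, -2.2]
width: 0.35
finger_force: 60.1
```

```bash
python3 to.py 573.4 -52.75 48
```

```text
42.25 [536.1 -50.2  48. ] yaw -0.0699 f [-1.4  1.1 -2.2] w 0.35 60.1
fractions [-0.149  0.    -0.   ]
```

>>> jog_arm(rows="-0.03 0 0 0 0 0 0.9; -0.03 0 0 0 0 0 0.9; -0.03 0 0 0 0 0 0.9; -0.02 0 0 0 0 0 0.9; 0 0 0 0 0 0 0.9")

```text
time_s: 42.75
tcp_pos: [564.3, -52.3, 48.1]
ee_rot: [[-0.998, 0.07, 0.0], [0.07, 0.998, -0.0], [-0.0, -0.0, -1.0]]
ft_force: [1.0, 0.7, -1.6]
width: 0.355
finger_force: 60.2
```

>>> jog_arm(rows="-0.012 0 0 0 0 0 0.9; -0.012 0 0 0 0 0 0.9; 0 0 0 0 0 0 0.9")

```text
time_s: 43.05
tcp_pos: [569.9, -52.7, 48.2]
ee_rot: [[-0.998, 0.07, 0.0], [0.07, 0.998, -0.0], [-0.0, -0.0, -1.0]]
ft_force: [0.1, -1.3, -1.9]
width: 0.35
finger_force: 60.1
```

>>> jog_arm(rows="-0.008 0 0 0 0 0 0.9; -0.006 0 0 0 0 0 0.9; 0 0 0 0 0 0 0.9")

```text
time_s: 43.35
tcp_pos: [572.9, -52.9, 48.0]
ee_rot: [[-0.998, 0.07, -0.001], [0.07, 0.998, 0.0], [0.001, -0.0, -1.0]]
ft_force: [-2.8, -1.6, -2.1]
width: 0.35
finger_force: 60.2
```

>>> jog_arm(rows="-0.008 0 0 0 0 0 0.9; 0 0 0 0 0 0 0.9; 0 0 0 0 0 0 0.9")

```text
time_s: 43.65
tcp_pos: [573.0, -52.9, 47.2]
ee_rot: [[-0.998, 0.07, -0.006], [0.07, 0.998, 0.001], [0.006, 0.0, -1.0]]
ft_force: [-14.8, -1.8, -0.3]
width: 0.35
finger_force: 60.4
```

>>> jog_arm(rows="-0.006 0 0 0 0 0 0.9; 0 0 0 0 0 0 0.9; 0 0 0 0 0 0 0.9")

```text
time_s: 43.95
tcp_pos: [573.1, -52.9, 46.5]
ee_rot: [[-0.998, 0.07, -0.01], [0.07, 0.998, 0.001], [0.01, 0.0, -1.0]]
ft_force: [-24.2, -1.1, 0.6]
width: 0.345
finger_force: 60.5
```

>>> jog_arm(rows="0.012 0 0.003 0 0 0 0.9; 0 0 0 0 0 0 0.46; 0 0 0 0 0 0 0.46; 0 0 0 0 0 0 0.46; 0 0 -0.06 0 0 0 0.46")

```text
time_s: 44.45
tcp_pos: [573.0, -52.7, 61.6]
ee_rot: [[-0.998, 0.07, -0.003], [0.07, 0.998, 0.0], [0.003, 0.0, -1.0]]
ft_force: [-0.4, 1.2, -0.2]
width: 0.538
finger_force: 0.0
```

>>> jog_arm(rows="0 0 -0.18 0 0 0 0.46; 0 0 -0.18 0 0 0 0.46; 0 0 -0.17 0 0 0 0.46; 0.028 0.118 0 0 0 0 0.46; 0.028 0.118 0 0 0 0 0.46")

```text
time_s: 44.95
tcp_pos: [564.2, 7.3, 197.7]
ee_rot: [[-0.997, 0.071, 0.004], [0.071, 0.997, -0.0], [-0.004, 0.0, -1.0]]
ft_force: [-0.8, -0.9, -1.0]
width: 0.54
finger_force: 0.0
```

>>> jog_arm(rows="0 0 0 0 0 0 0.46; 0 0 0 0 0 0 0.46; 0 0 0 0 0 0 0.46; 0 0 0 0 0 0 0.46")

```text
time_s: 45.35
tcp_pos: [564.0, 6.2, 195.1]
ee_rot: [[-0.997, 0.071, 0.0], [0.071, 0.997, -0.0], [-0.0, -0.0, -1.0]]
ft_force: [0.0, -0.4, -1.3]
width: 0.541
finger_force: 0.0
```

```bash
python3 to.py
python3 - <<'E'
from h import *
snap('wrist','w15.png')
a=cv2.imread('pics/w4.png');b=cv2.imread('pics/w15.png')
o=np.hstack([a[140:340,130:440],b[140:340,130:440]]); cv2.imwrite('pics/w15b.png',cv2.resize(o,(800,258)))
def fr(fn,us,z=53):
    g=cv2.cvtColor(cv2.imread('pics/'+fn),cv2.COLOR_BGR2GRAY).astype(int); c=load(fn)
    for u in us:
        d=np.diff(g[165:200,u]); v=int(np.argmin(d))+165; v2=int(np.argmax(d))+165; w=px2w(c,[(u,v),(u,v2)],53); print(fn,u,v,v2,'along-jig',((w-[609,4,0])[:,:2]@[.9975,-.07]).round(1),((w-[609,4,0])[:,:2]@[.07,.9975]).round(1))
fr('w4.png',(265,272,288,294,340,364)); fr('w15.png',(205,215,270,280,290,340,352,362))
E
```

```text
45.35 [564.    6.2 195.1] yaw -0.0709 f [ 0.  -0.4 -1.3] w 0.541 0.0
w4.png 265 176 178 along-jig [-67.8 -66.2] [-11. -11.]
w4.png 272 176 178 along-jig [-67.8 -66.2] [-5.4 -5.4]
w4.png 288 176 183 along-jig [-67.8 -62. ] [7.5 7.6]
w4.png 294 176 178 along-jig [-67.8 -66.2] [12.3 12.4]
w4.png 340 178 180 along-jig [-66.2 -64.5] [49.5 49.6]
w4.png 364 178 180 along-jig [-66.2 -64.5] [69.  69.1]
w15.png 205 178 180 along-jig [-65.2 -63.5] [-60.2 -60.4]
w15.png 215 178 180 along-jig [-65.1 -63.5] [-52.1 -52.2]
w15.png 270 179 181 along-jig [-64.2 -62.6] [-7.7 -7.7]
w15.png 280 179 181 along-jig [-64.2 -62.6] [0.4 0.4]
w15.png 290 179 181 along-jig [-64.2 -62.6] [8.5 8.5]
w15.png 340 180 182 along-jig [-63.4 -61.7] [48.9 49. ]
w15.png 352 180 182 along-jig [-63.4 -61.7] [58.7 58.8]
w15.png 362 180 182 along-jig [-63.4 -61.7] [66.8 66.9]
```

View pics/w15b.png

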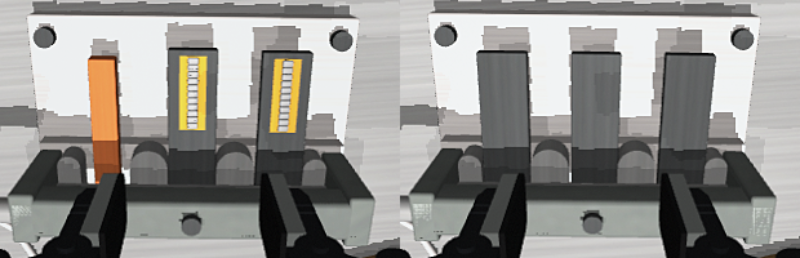

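All three blanks have their front edges in line (along-jig −65, −64 and −63, consistent with a small yaw error) and about 3 mm further in than the welded ones were. Now I'll close the lever.

>>> jog_arm(rows="-0.02 -0.15 0 0 0 0 0.46; -0.02 -0.15 0 0 0 0 0.46; -0.023 -0.15 0 0 0 0 0.46; -0.023 -0.15 0 0 0 0 0.46; 0 0 0 0 0 0 0.46", force=40)

```text
time_s: 45.9
tcp_pos: [574.5, -148.6, 194.6]
ee_rot: [[-0.997, 0.074, -0.0], [0.074, 0.997, -0.001], [0.0, -0.001, -1.0]]
ft_force: [0.0, -0.1, -0.4]
width: 0.541
finger_force: 0.0
```

>>> jog_arm(rows="0 0 0 0 0 0 0.46; 0 0 0.1 0 0 0 0.46; 0 0 0.1 0 0 0 0.46; 0 0 0.056 0 0 0 0.46; 0 0 0 0 0 0 0.46")

```text
time_s: 46.4
tcp_pos: [574.1, -143.3, 129.3]
ee_rot: [[-0.998, 0.069, -0.003], [0.069, 0.998, 0.001], [0.003, 0.001, -1.0]]
ft_force: [-0.6, -0.3, 0.8]
width: 0.54
finger_force: 0.0
```

>>> jog_arm(rows="0 0 0 0 0 0 0.95; 0 0 0 0 0 0 0.95; 0 0 0 0 0 0 0.95; 0 0 0 0 0 0 0.95; 0 0 0 0 0 0 0.95")

```text
time_s: 46.9
tcp_pos: [575.3, -144.6, 132.4]
ee_rot: [[-0.998, 0.07, 0.002], [0.07, 0.998, -0.001], [-0.002, -0.001, -1.0]]
ft_force: [-0.7, -1.8, 7.4]
width: 0.169
finger_force: 39.3
```

>>> jog_arm(rows="0 0 0 0 0 0 0.95; 0 0 0 0 0 0 0.95")

```text
time_s: 47.1
tcp_pos: [575.3, -144.6, 132.4]
ee_rot: [[-0.998, 0.07, 0.002], [0.07, 0.998, -0.001], [-0.002, -0.001, -1.0]]
ft_force: [-1.6, -2.4, 7.0]
width: 0.171
finger_force: 39.3
```

>>> jog_arm(rows="0.036 0 0.043 0 0 0 0.95; 0.028 0 0.048 0 0 0 0.95; 0.019 0 0.052 0 0 0 0.95; 0.01 0 0.055 0 0 0 0.95; 0 0 0.056 0 0 0 0.95")

```text
time_s: 47.6
tcp_pos: [551.8, -142.7, 68.5]
ee_rot: [[-0.998, 0.07, 0.002], [0.07, 0.998, -0.0], [-0.002, -0.0, -1.0]]
ft_force: [-4.9, 0.3, 9.0]
width: 0.169
finger_force: 42.6
```

>>> jog_arm(rows="-0.006 0 0.03 0 0 0 0.95; -0.005 0 0.03 0 0 0 0.95; 0 0 0 0 0 0 0.95; 0 0 0 0 0 0 0.95")

```text
time_s: 48.0
tcp_pos: [554.4, -142.9, 53.1]
ee_rot: [[-0.998, 0.07, 0.0], [0.07, 0.998, -0.0], [-0.0, -0.0, -1.0]]
ft_force: [-4.2, -1.0, 3.6]
width: 0.166
finger_force: 44.2
```

>>> jog_arm(rows="0 0 0.01 0 0 0 0.95; 0 0 0 0 0 0 0.95; 0 0 0 0 0 0 0.95")

```text
time_s: 48.3
tcp_pos: [554.8, -143.0, 51.8]
ee_rot: [[-0.998, 0.07, 0.002], [0.07, 0.998, -0.0], [-0.002, -0.0, -1.0]]
ft_force: [-9.0, 0.4, 16.6]
width: 0.17
finger_force: 45.6
```

>>> jog_arm(rows="0 0 0.01 0 0 0 0.95; 0 0 0 0 0 0 0.95; 0 0 0 0 0 0 0.95")

```text
time_s: 48.6
tcp_pos: [555.7, -143.1, 50.4]
ee_rot: [[-0.998, 0.07, 0.004], [0.07, 0.998, -0.001], [-0.004, -0.001, -1.0]]
ft_force: [-7.4, 1.3, 25.4]
width: 0.171
finger_force: 47.8
```

>>> jog_arm(rows="0 0 0.01 0 0 0 0.95; 0 0 0 0 0 0 0.95; 0 0 0 0 0 0 0.95")

```text
time_s: 48.9
tcp_pos: [556.8, -143.2, 48.9]
ee_rot: [[-0.998, 0.07, 0.007], [0.07, 0.998, -0.002], [-0.007, -0.001, -1.0]]
ft_force: [-4.1, 3.0, 31.0]
width: 0.174
finger_force: 50.1
```

>>> jog_arm(rows="0 0 -0.01 0 0 0 0.95; 0 0 0 0 0 0 0.46; 0 0 0 0 0 0 0.46; 0 0 0 0 0 0 0.46; 0 0 0 0 0 0 0.46")

```text
time_s: 49.4
tcp_pos: [554.1, -142.7, 47.1]
ee_rot: [[-0.998, 0.07, -0.001], [0.07, 0.998, 0.0], [0.001, 0.0, -1.0]]
ft_force: [0.4, 0.8, 1.2]
width: 0.538
finger_force: 0.0
```

>>> jog_arm(rows="0.008 0 -0.1 0 0 0 0.46; 0.008 0 -0.1 0 0 0 0.46; 0.008 0 -0.06 0 0 0 0.46; 0 0 0 0 0 0 0.46; 0 0 0 0 0 0 0.46")

```text
time_s: 49.9
tcp_pos: [548.1, -142.3, 111.8]
ee_rot: [[-0.998, 0.07, -0.001], [0.07, 0.998, 0.0], [0.001, 0.0, -1.0]]
ft_force: [0.5, 1.0, -0.1]
width: 0.539
finger_force: 0.0
```

>>> jog_arm(rows="0 0 0 0 0 0 0.46; 0 0 0 0 0 0 0.46")

```text
time_s: 50.1
tcp_pos: [548.0, -142.2, 111.4]
ee_rot: [[-0.998, 0.07, -0.002], [0.07, 0.998, 0.001], [0.002, 0.0, -1.0]]
ft_force: [0.0, 0.4, -0.1]
width: 0.542
finger_force: 0.0
```

```bash
python3 to.py 548.6 -142 115.8
python3 - <<'E'
from h import *
snap('wrist','w16.png'); snap('side','s16.png')
a=cv2.imread('pics/w2.png');b=cv2.imread('pics/w16.png')
cv2.imwrite('pics/w16b.png',cv2.resize(np.hstack([a,b]),(800,300)))
for fn in('w2.png','w16.png'):
    g=cv2.cvtColor(cv2.imread('pics/'+fn),cv2.COLOR_BGR2GRAY).astype(int)
    print(fn,[int(np.argmin(np.diff(g[195:260,u]))+195) for u in (275,278,281)],[int(np.argmax(np.diff(g[280:330,u]))+280) for u in (275,278,281)])
E
```

```text
50.1 [ 548.  -142.2  111.4] yaw -0.07 f [ 0.   0.4 -0.1] w 0.542 0.0
fractions [-0.002  0.001 -0.018]
w2.png [210, 210, 210] [303, 303, 303]
w16.png [210, 209, 209] [302, 302, 302]
```

View pics/w16b.png

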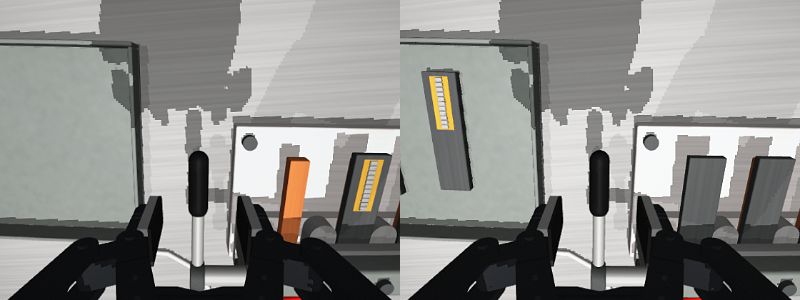

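The lever handle sits at the same pixels as at the start (rows 210–303 before, 209–302 now), and it resisted with 31 N at the bottom stop. I'll retreat clear of everything and hand the job in.

>>> jog_arm(rows="0 0 -0.12 0 0 0 0.46; 0 0 -0.16 0 0 0 0.46; 0.1 0 -0.16 0 0 0 0.46; 0.1 0 0 0 0 0 0.46; 0 0 0 0 0 0 0.46")

```text
time_s: 50.7
tcp_pos: [497.1, -138.8, 223.5]
ee_rot: [[-0.998, 0.07, 0.001], [0.07, 0.998, -0.001], [-0.001, -0.0, -1.0]]
ft_force: [0.6, -0.2, -0.0]
width: 0.544
finger_force: 0.0
```

>>> jog_arm(rows="0 0 0 0 0 0 0.46; 0 0 0 0 0 0 0.46; 0 0 0 0 0 0 0.46; 0 0 0 0 0 0 0.46; 0 0 0 0 0 0 0.46")

```text
time_s: 51.2
tcp_pos: [498.6, -138.8, 222.1]
ee_rot: [[-0.998, 0.07, -0.001], [0.07, 0.998, 0.0], [0.001, 0.0, -1.0]]
ft_force: [0.2, 0.7, -0.7]
width: 0.543
finger_force: 0.0
```

```bash
python3 to.py; python3 -c "
from workcell import *
print(close_job())"
```

```text
51.2 [ 498.6 -138.8  222.1] yaw -0.0699 f [ 0.2  0.7 -0.7] w 0.543 0.0
the job is handed in; nothing more can be done
None
```

The job is handed in at 51 s: both welded coupons are in the tray, the three blanks are home against the rear stop in their own lanes, and the clamp lever is pushed fully down. No verdict was returned.

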